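# Swap the miniature in the sloping holding stand

## Task

Press the red catch button of the sloping holding stand to let go the slide plate with the yellow highchair, draw it down out of the rail and stand it flat in the white tray. Then lay the slide plate with the rosewood settee in the open lower end of the rail, nose up the slope, and slide it up until the spring catch clicks and holds it fully home. Let go of both, and leave the cabinet's plate and everything else where they are.

Things in the scene. Friction and masses are not known exactly. Their poses are not given: they have to be found in the camera images.
- rail: fixed aluminium slide rail of the holding stand, sloping up at 30 degrees. Origin on its floor, mid-width, at the lower end stop; x up the slope, y across, z square off the floor. Open above and 82 mm wide from x=0 to 90 mm (walls and end stop 10 mm high), then narrowing to 71 mm at x=114. The stand's wooden foot is 200 x 130 mm
- rail_load (a point): point on the rail floor, rail x=49 mm, axes as the rail: a plate whose centre is laid here lies in the open lower end, clear of the lips, and can be lifted out or laid in square off the floor (3 mm either way along the rail)
- rail_mouth (a point): mid-width start of the overhanging lips (rail x=112 mm, flared mouth from 98 mm), at the height of their undersides, 10.5 mm above the floor. From here up to x=180 mm the lips overhang a plate's edges, reaching in 7 mm from each wall; 57 mm stay open between; their tops are 14.5 mm above the floor
- rail_home (a point): where the centre of the underside of a plate is when fully home (rail x=125 mm, on the floor); axes as the rail. The plate can go about 2 mm further up, to a stop, and then springs back against the catch
- catch (a joint): red spring catch, m pressed square into the rail: 0 = up (also with a plate home), 0.009 = right down, which frees the plate; 1.6 to 2.8 N. Its tooth, ramp on the lower side, stands 7 mm out of the floor at rail x=140 to 160 mm. A plate's nose bar sliding up presses it down (5 to 15 N along the rail in all) and it springs up behind the bar
- catch_button (a point): middle of the top of the catch's red button (24 mm along the rail, 20 mm across), beside the rail at rail x=150 mm, y=-60 mm, 20 mm above the level of the rail floor when up; press it square to the rail (rail -z); its grey housing stands 6 mm above that level; axes as the rail
- ejector (a joint): steel spring pusher at the top of the rail, m pushed out down the rail (0 = right in, 0.002 with a plate home, 0.020 = right out), about 3 N. When the catch is pressed with a plate home it drives the plate about 18 mm down, past the catch; the plate then stays there or slides on down, at most to the end stop
- highchair_grip (a point): place to grasp the plate of the yellow highchair: 36 mm above its underside in the middle of its square wooden grip post (18 x 18 mm, from 8 to 54 mm above the underside, faces square to the plate), 31 mm behind the plate's centre, with the miniature starting 22 mm ahead of this point; axes: x along the plate to its nose, z up. Starts home in the rail
- highchair_base (a point): centre of the underside of the grey slide plate (90 x 66 x 8 mm, about 0.2 kg) that carries a yellow toy highchair 62 mm tall, 30 mm wide; axes: x along the plate to its nose, z up; the nose bar (front 10 mm, corners bevelled) is followed by a window 24 mm long, 28 mm wide for the catch tooth
- settee_grip (a point): place to grasp the plate of the rosewood settee: 36 mm above its underside in the middle of its square wooden grip post (18 x 18 mm, from 8 to 54 mm above the underside, faces square to the plate), 31 mm behind the plate's centre, with the miniature starting 22 mm ahead of this point; axes: x along the plate to its nose, z up. Starts on the desk
- settee_base (a point): centre of the underside of the grey slide plate (90 x 66 x 8 mm, about 0.2 kg) that carries a dark red-brown rosewood toy settee frame 42 mm tall, 50 mm wide; axes: x along the plate to its nose, z up; the nose bar (front 10 mm, corners bevelled) is followed by a window 24 mm long, 28 mm wide for the catch tooth
- curio_base (a point): centre of the underside of the grey slide plate (90 x 66 x 8 mm, about 0.2 kg) that carries a glass-fronted toy curio cabinet 58 mm tall; bystander, leave alone; axes: x along the plate to its nose, z up; the nose bar (front 10 mm, corners bevelled) is followed by a window 24 mm long, 28 mm wide for the catch tooth
- tray: fixed white tray, outside 140 (x) x 170 (y) x 14 mm high, walls 5 mm, inner floor 5 mm above its underside; origin at the centre of the underside, z up
- sanding_stick: loose aluminium sanding stick 150 x 16 x 6 mm lying on the desk, bystander; origin under its middle
- glue_bottle: loose white bottle, 36 mm diameter, 80 mm tall, bystander; origin under its middle
- paint_jar: loose jar of yellow paint, 44 mm diameter, 45 mm tall, bystander; origin under its middle
- brush: loose flat paint brush 150 mm long lying on the desk, bystander
- wood_block: loose pale wooden block 60 x 40 x 25 mm, bystander; origin under its middle
- varnish_jar: loose amber jar, 44 mm diameter, 45 mm tall, bystander; origin under its middle
Not all that is in view belongs to the job. What is shaped like the part that bears highchair_grip but blue is not meant. What is shaped like the part that bears rail but green is not meant.

How it is judged:
By the outcome, as a careful person would: the job done as asked, in the order asked, and still so for the second after the job is handed in, with the robot touching nothing.
It also fails if it takes over 69 s, if anything falls off the work surface, if the arm or the gripper's body presses on something with over 40 N, if the wrist force passes 120 N, or if a joint passes its speed limit or range.

## Robot

A 7-joint arm with a two-finger parallel gripper is mounted at the origin on the work surface. World frame = base frame: x ahead of the robot, y to its left, z up, the work surface at z = 0. Lengths are in m, angles in rad, forces in N, time in s.
With the tool pointing down it reaches from about 0.4 to 0.9 m from the base axis. Payload 5.6 kg.
Tool frame: the origin (TCP) lies on the centre line of the jaws, within the pads' length; the fingertips stand 8 mm ahead of it and the grasp point (between the pads) lies 11 mm behind it; z points along the fingers, y is the direction in which the jaws open and shut (so a half turn about z gives the same grasp; the last joint's range is limited). The gripper opens to 92 mm and grips with 3 to 60 N. Pads are 20 mm wide; open, the fingers measure 128 mm over their backs; the gripper's body (75 mm by 189 mm) begins 69 mm behind the grasp point.
Start: joints at [-0.043, 0.468, -0.012, 1.603, 0.006, 1.071, -0.056], TCP at [0.65, -0, 0.223] pointing down, gripper open.
Joint ranges: [-2.53, 2.53], [-0.31, 2.02], [-1.57, 1.55], [0.28, 2.44], [-1.29, 4.43], [0.15, 1.84], [-2.92, 2.92]. Speed limits (rad/s): [2.57, 2.57, 3.14, 3.14, 3.14, 3.14, 3.14].

## Interface

Orientations are given as a 3x3 rotation matrix whose columns are the frame's x, y, z axes.
In Python, from workcell import observe, snapshot, job_done gives the robot as it stands.
- The arm moves only by the tool arm_command, never from a script. Its argument "steps" is a list of rows, each an object with "linear": the shift along the tool's x, y, z in cm, a list of three; "roll": the turn about the tool's z in degrees; "hand": the finger opening in cm, from 0 to 9.19. A call has 1 to 5 rows; each row is the pose to reach, as a shift and turn from the pose commanded when the call began, along the tool's axes at that moment; what a row does not reach only later rows make up. A row lasts 1/10 s, in which the tool goes at most 50 mm and 8.59 degrees, less where a joint would pass 70% of its speed; a pose out of reach is approached as far as the arm can. A call with a gripper value outside its range is refused whole. The fingers move at their own pace and stop on an object; "force" is the grip in N (left out, the last holds). Time passes only in rows, so rows that repeat a pose let the fingers close. It gives the time, the measured TCP pose, the force and the opening at its end, in the units of the state.
- observe(): the state, without advancing time (a new reading comes with each control period).
- snapshot(name): name is "scene" or "side" or "wrist"; returns a dict with "image" (420x560x3 uint8, blue, green, red), "z_map" (420x560 float32, m along the optical axis (not along the pixel's ray), 0 where there is no reading), "fx", "fy", "cx", "cy" (pixels), "pose" (4x4, takes a point from camera to world coordinates); the wrist camera has in their place "tool_from_camera" (4x4, takes a point from camera to tool coordinates, whose origin is the TCP and whose axes are the flange's). Camera axes: x right, y down, z forward; pixel columns grow to the right and rows downward; lengths in m; the calibration is good to about 2 mm. A picture is of the moment at which its call begins: read the wrist's pose just before it.
- job_done(): hands the job in, once; it reports no verdict.
The state is a dict: "time": time; "joint_pos": joint angles; "qd": joint speeds; "joint_efforts": joint torques, N m; "eef_pos": TCP position; "orientation": TCP orientation; "force": force on the tool from outside, world axes, zero at the start; "torque": the same for the moment, N m; "grip_width": opening from 0.0 (shut) to 1.0 (fully open).
Only numpy, scipy, OpenCV 4.12 (cv2) and the standard library are available. Lean on these libraries where they do the work, as an engineer would, in place of code of your own. Each camera call takes 0.05 s, during which the arm holds its last target.

## Working session

There is one attempt and no reset: what is moved stays moved. The work goes in short steps, Python scripts to look and compute and a tool call to move; the robot and the scene stay as the last step left them, time stands still between calls to the robot, and variables do not carry over. Pictures are saved under pics/ and viewed, and the job is handed in when it is done.

Besides the shell and the picture viewer there is one more tool, called after ">>>" as name([rows], argument=value, ...), one row to a line, values as JSON. arm_command: Moves the arm, as the interface text tells. Its arguments: {"type":"object","properties":{"steps":{"type":"array","items":{"type":"object","properties":{"linear":{"type":"array","items":{"type":"number"}},"roll":{"type":"number"},"hand":{"type":"number"}}}},"force":{"type":"number"}},"required":["steps"]}

```bash
ls; mkdir -p pics; cat > h.py <<'E'
import numpy as np,cv2,pickle
from workcell import observe,snapshot,job_done
def snap(n,tag):
    o=observe(); s=snapshot(n)
    if n=='wrist':
        T=np.eye(4);T[:3,:3]=np.array(o['orientation']).reshape(3,3);T[:3,3]=o['eef_pos'];s['pose']=T@s['tool_from_camera']
    cv2.imwrite(f'pics/{tag}.png',s['image']); pickle.dump(s,open(f'{tag}.pkl','wb')); return s
def load(tag): return pickle.load(open(f'{tag}.pkl','rb'))
def pts(s):
    z=s['z_map'];v,u=np.mgrid[:z.shape[0],:z.shape[1]]
    P=np.stack([(u-s['cx'])/s['fx']*z,(v-s['cy'])/s['fy']*z,z],-1)
    W=P@s['pose'][:3,:3].T+s['pose'][:3,3]; W[z==0]=np.nan; return W
def proj(s,p):
    p=np.atleast_2d(p); c=(p-s['pose'][:3,3])@s['pose'][:3,:3]
    return np.c_[c[:,0]/c[:,2]*s['fx']+s['cx'],c[:,1]/c[:,2]*s['fy']+s['cy']]
E
python3 - <<'E'
from h import *
o=observe();print(o)
for n in('scene','side','wrist'):
    s=snap(n,n+'0');print(n,s['pose'].round(3).tolist(),s['fx'],s['cx'],s['cy'])
E
```

```text
pics
{'time': 0.0, 'joint_pos': array([-0.04299282,  0.46836501, -0.01160426,  1.60363809,  0.00602059,
        1.07143323, -0.05632486]), 'qd': array([-2.33733372e-03,  9.51856512e-04,  1.32953205e-03, -1.22464625e-03,
       -9.65767114e-04, -5.60123725e-05,  1.32505883e-04]), 'joint_efforts': array([-3.39112758e-04, -5.20573139e+01, -1.31628491e-02, -2.43752271e+01,
       -5.67366311e-02,  1.73054746e-02,  1.50106093e-04]), 'eef_pos': array([ 6.49409801e-01, -8.01939671e-05,  2.21642276e-01]), 'orientation': array([[ 8.46510120e-05,  9.99998370e-01, -1.80383061e-03],
       [ 9.99999986e-01, -8.49098109e-05, -1.43395724e-04],
       [-1.43548653e-04, -1.80381844e-03, -9.99998363e-01]]), 'force': array([-0.8267271 ,  0.19638137, -0.70922228]), 'torque': array([-0.0434337 ,  0.03626977, -0.00870563]), 'grip_width': 1.0000736688862857}
scene [[0.498, 0.673, -0.547, 1.267], [0.867, -0.4, 0.298, -0.34], [-0.018, -0.623, -0.782, 1.167], [0.0, 0.0, 0.0, 1.0]] 503.81900036995785 289.7048186615497 207.45525848722488
side [[-0.929, -0.224, 0.294, 0.12], [-0.369, 0.547, -0.752, 1.081], [0.008, -0.807, -0.591, 0.888], [0.0, 0.0, 0.0, 1.0]] 455.29748422563836 273.1022291836165 212.39079159891338
wrist [[1.0, -0.0, -0.002, 0.651], [-0.001, -0.972, -0.234, 0.065], [-0.002, 0.234, -0.972, 0.383], [0.0, 0.0, 0.0, 1.0]] 309.68746904225725 282.1962871931372 205.62718103544614
```

View pics/scene0.png

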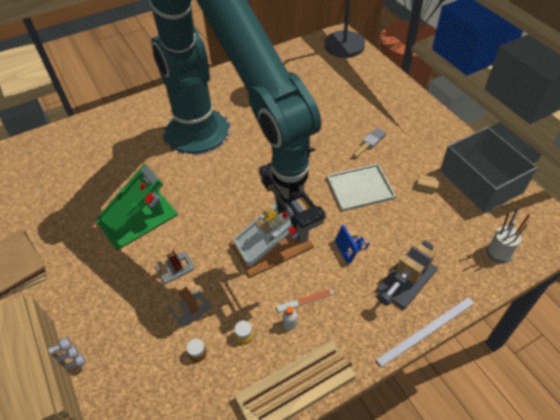

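View pics/side0.png

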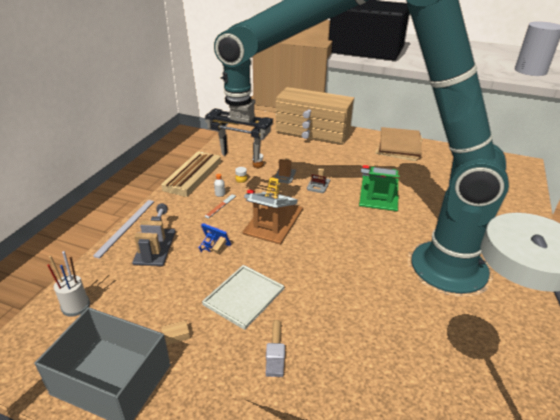

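View pics/wrist0.png

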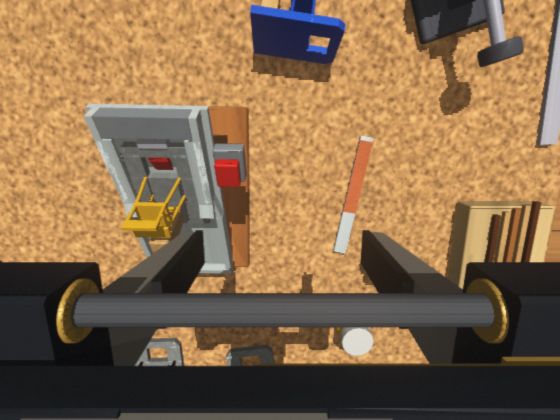

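```bash
python3 - <<'E'
from h import *
s=load('scene0')['image'];w=load('wrist0')['image'];d=load('side0')['image']
a=cv2.resize(s[185:335,140:340],(800,600),interpolation=3)
cv2.imwrite('pics/c1.png',a)
cv2.imwrite('pics/c2.png',cv2.resize(w[90:290,70:270],(600,600),interpolation=3))
cv2.imwrite('pics/c3.png',cv2.resize(d[145:265,230:390],(800,600),interpolation=3))
for t in('scene0','side0','wrist0'):
    z=load(t)['z_map'];print(t,(z==0).mean(),np.nanmin(z[z>0]),z.max())
E
```

```text
scene0 0.004068877551020408 0.86949146 3.6903372
side0 0.0039625850340136055 0.52975094 3.7996037
wrist0 0.04857142857142857 0.05000018 1.2205638
```

View pics/c1.png

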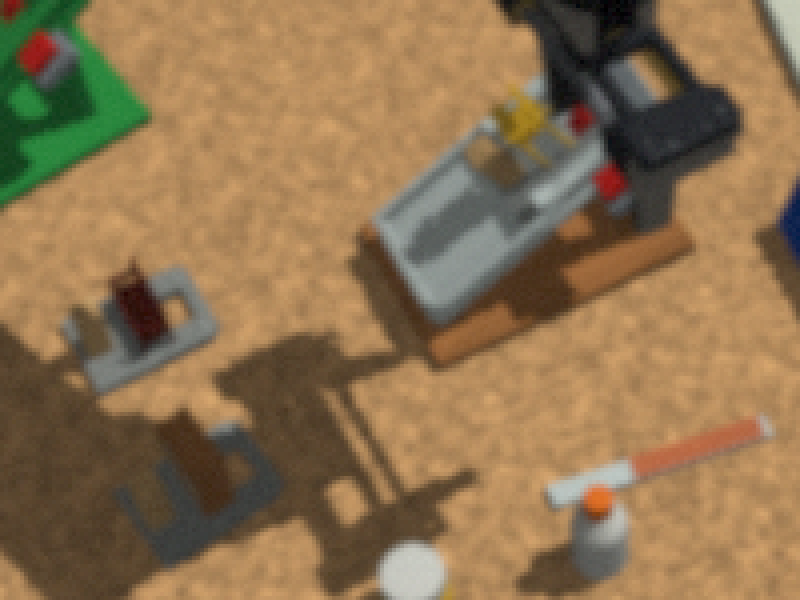

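View pics/c2.png

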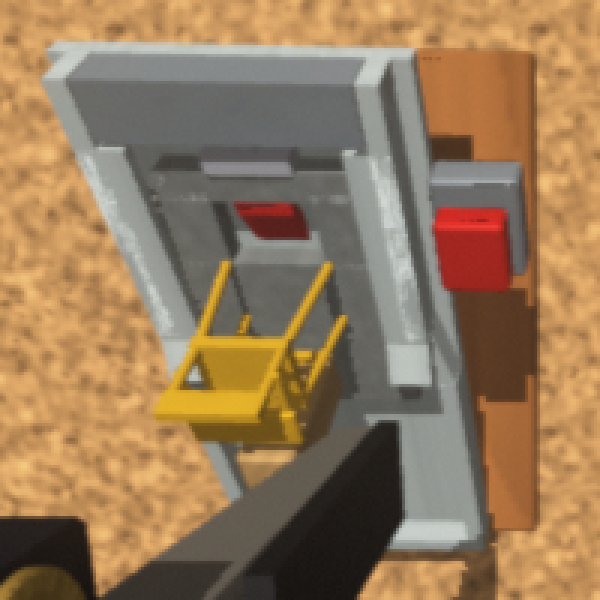

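View pics/c3.png

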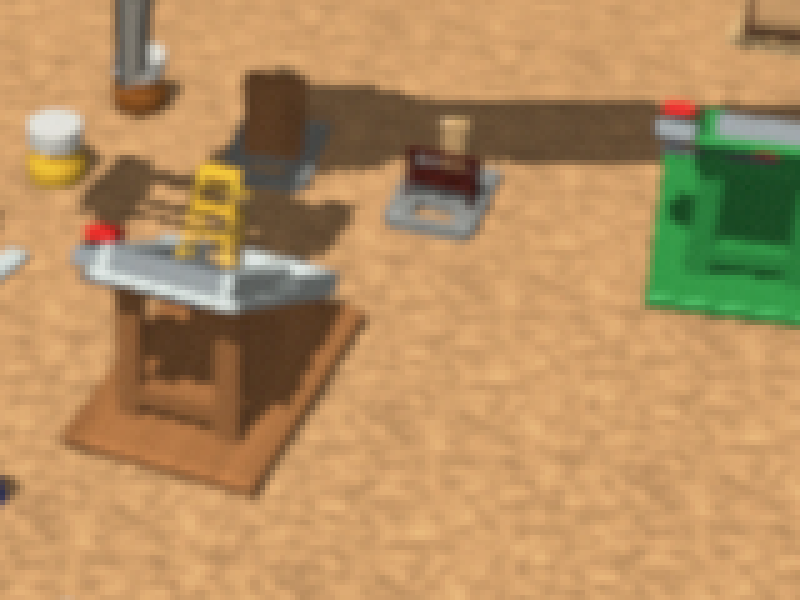

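```bash
python3 - <<'E'
from h import *
s=load('wrist0');W=pts(s)
def at(cx,cy,l):
    u,v=int(round(70+cx/3)),int(round(90+cy/3)); p=np.nanmedian(W[v-1:v+2,u-1:u+2].reshape(-1,3),0); print(l,(u,v),p.round(4))
for c in [(472,235,'button'),(455,220,'b'),(495,280,'b'),(500,225,'b'),(385,210,'lipR'),(400,330,'lipR low'),(110,180,'lipL'),(150,270,'lipL'),(370,80,'wall top R'),(405,90,'outerR'),(60,60,'TL'),(410,60,'TR'),(475,545,'LR corner'),(230,85,'top block'),(180,350,'lipLlow'),(450,520,'endstop'),(510,350,'foot'),(530,500,'foot'),(530,60,'foot'),(410,370,'flare'),(330,380,'plate'),(340,330,'plate'),(180,210,'plate'),(400,440,'floor'),(300,580,'desk')]: at(*c)
# red button pixels
im=s['image'].astype(int);m=(im[...,2]>150)&(im[...,1]<60)&(im[...,0]<60)
n,l,st,ce=cv2.connectedComponentsWithStats(m.astype(np.uint8))
for i in range(1,n):
    if st[i,4]>20: print(st[i],ce[i],np.nanmedian(W[l==i],0))
for t in('scene0','side0'):
    s=load(t);W=pts(s);im=s['image'].astype(int);m=(im[...,2]>120)&(im[...,1]<60)&(im[...,0]<60)
    n,l,st,ce=cv2.connectedComponentsWithStats(m.astype(np.uint8))
    for i in range(1,n):
        if st[i,4]>8: print(t,st[i],ce[i],np.nanmedian(W[l==i],0))
E
```

```text
button (227, 168) [0.6053 0.0353 0.13  ]
b (222, 163) [0.6013 0.0393 0.1291]
b (235, 183) [0.6101 0.0216 0.1221]
b (237, 165) [0.6134 0.0377 0.1293]
lipR (198, 160) [0.581  0.0414 0.1271]
lipR low (203, 200) [0.5776 0.003  0.1047]
lipL (107, 150) [0.5095 0.0498 0.1308]
lipL (120, 180) [0.509  0.0232 0.1156]
wall top R (193, 117) [0.5842 0.0748 0.1442]
outerR (205, 120) [0.5892 0.0732 0.1281]
TL (90, 110) [0.5042 0.0802 0.1379]
TR (207, 110) [0.592  0.0804 0.1319]
LR corner (228, 272) [ 0.5849 -0.1004  0.0393]
top block (147, 118) [0.5504 0.074  0.145 ]
lipLlow (130, 207) [ 0.5074 -0.0046  0.1009]
endstop (220, 263) [ 0.5746 -0.0918  0.0334]
foot (240, 207) [ 0.5978 -0.0266  0.0115]
foot (247, 257) [ 0.6047 -0.093   0.011 ]
foot (247, 110) [0.6095 0.0882 0.0091]
flare (207, 213) [ 0.579  -0.0111  0.099 ]
plate (180, 217) [ 0.5524 -0.0152  0.097 ]
plate (183, 200) [0.5591 0.0033 0.1059]
plate (130, 160) [0.5212 0.0408 0.1184]
floor (203, 237) [0.6045 0.0052 0.2128]
desk (170, 283) [0.6048 0.0045 0.268 ]
[154 158  13   3  22] [161.18181818 159.45454545] [0.54792256 0.04069996 0.11764109]
[215 159  24  27 536] [226.55037313 172.19776119] [0.60397102 0.03167428 0.12684219]
scene0 [145 193   9  10  48] [148.85416667 197.47916667] [ 0.31740301 -0.25252227  0.12746974]
scene0 [289 227   6   7  30] [291.66666667 230.03333333] [0.60584475 0.02533637 0.12355127]
side0 [248 190   6   3  14] [250.64285714 191.        ] [0.60165049 0.03841243 0.12820921]
```

```bash
cat >> h.py <<'E'
def Rrail(psi):
    c,s=np.cos(psi),np.sin(psi); a=np.radians(30)
    Rz=np.array([[c,-s,0],[s,c,0],[0,0,1]]); Ry=np.array([[np.cos(a),0,-np.sin(a)],[0,1,0],[np.sin(a),0,np.cos(a)]])
    return Rz@Ry
def segs():
    L=[]
    def poly(p): 
        p=np.array(p,float)/1000
        for i in range(len(p)): L.append((p[i],p[(i+1)%len(p)]))
    poly([(138,-50,20),(162,-50,20),(162,-70,20),(138,-70,20)])
    for s in(1,-1):
        L.append((np.array([112,s*28.5,14.5])/1000,np.array([180,s*28.5,14.5])/1000))
        L.append((np.array([0,s*41,10])/1000,np.array([90,s*41,10])/1000))
    L.append((np.array([0,-41,10])/1000,np.array([0,41,10])/1000))
    poly([(170,-33,8),(170,33,8),(80,33,8),(80,-33,8)])
    return L
def overlay(s,o,psi,box,f,out,tag=None):
    R=Rrail(psi);x0,y0,x1,y1=box
    im=cv2.resize(s['image'][y0:y1,x0:x1],None,fx=f,fy=f,interpolation=cv2.INTER_CUBIC)
    for a,b in segs():
        q=(proj(s,np.array([o+R@a,o+R@b]))-[x0,y0]+.5)*f
        cv2.line(im,*[tuple(int(k*8) for k in p) for p in q],(255,0,255),1,cv2.LINE_AA,3)
    cv2.imwrite(out,im)
E
python3 - <<'E'
from h import *
o=np.array([.545,-.086,.036]);p=np.radians(90)
overlay(load('wrist0'),o,p,(70,90,270,290),3,'pics/o1.png')
overlay(load('scene0'),o,p,(220,195,320,275),7,'pics/o2.png')
# plane fit of plate/lips
s=load('wrist0');W=pts(s)
E
```

```text
(no output)
```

View pics/o1.png

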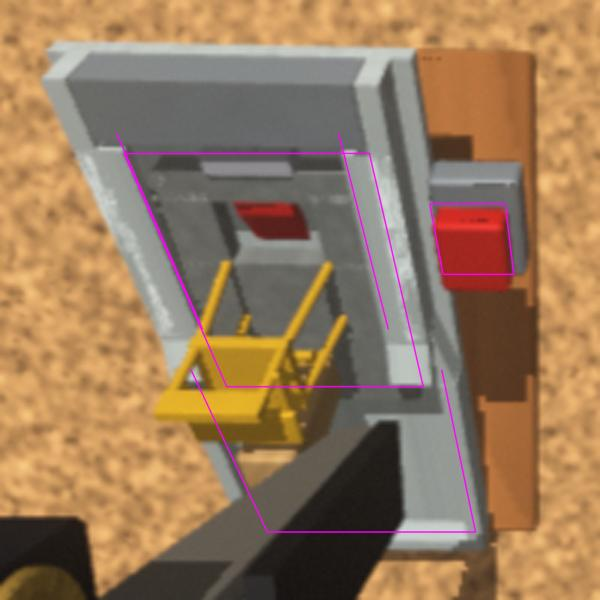

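View pics/o2.png

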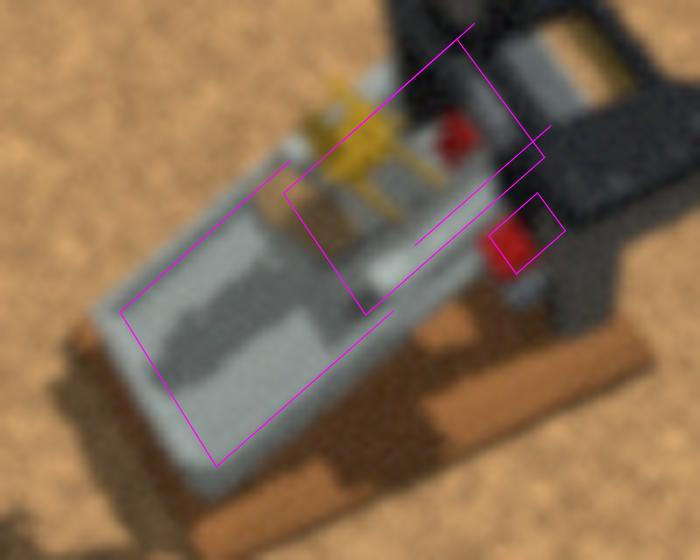

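```bash
python3 - <<'E'
from h import *
s=load('wrist0');W=pts(s)
o=np.array([.545,-.089,.036]);p=np.radians(90);R=Rrail(p)
# plane stats
q=(W-o)@R*1000
for nm,c in dict(btn=[(222,163),(227,168),(232,170)],lipR=[(195,150),(198,160),(200,175),(203,195)],lipL=[(107,150),(113,165),(120,180)],plate=[(130,160),(180,180),(183,200),(180,217)],end=[(220,268),(222,268)]).items():
    print(nm,[q[v,u].round(1).tolist() for u,v in c])
overlay(s,o,p,(70,90,270,290),3,'pics/o1.png')
overlay(load('scene0'),o,p,(220,195,320,275),7,'pics/o2.png')
overlay(load('side0'),o,p,(235,170,315,245),8,'pics/o3.png')
# chair extents
im=s['image'].astype(int);m=(im[...,2]>130)&(im[...,0]<60)&(im[...,1]>90)
m[:,:100]=0;m[:,200:]=0;m[:170]=0;m[245:]=0
c=q[m];c=c[~np.isnan(c[:,0])]
k=c[:,2]>20
print(len(c),np.percentile(c[k],[1,5,50,95,99],axis=0).round(1))
for z0 in range(10,90,10):
    d=c[(c[:,2]>=z0)&(c[:,2]<z0+10)]
    if len(d): print(z0,len(d),d[:,0].min().round(1),d[:,0].max().round(1),d[:,1].min().round(1),d[:,1].max().round(1))
E
```

```text
btn [[158.0, -56.4, 17.1], [154.6, -60.3, 19.2], [152.9, -64.2, 19.6]]
lipR [[168.1, -35.6, 13.4], [158.0, -36.0, 12.8], [143.0, -35.0, 13.6], [119.5, -33.2, 12.9]]
lipL [[167.3, 35.8, 12.1], [152.9, 36.1, 12.7], [137.0, 36.0, 12.9]]
plate [[153.7, 23.8, 6.7], [135.4, -15.5, 10.9], [115.1, -14.5, 14.7], [94.9, -7.6, 16.7]]
end [[-3.7, -30.5, 5.9], [-4.3, -32.7, 5.5]]
1353 [[112.2 -13.2  21.7]
 [115.  -12.3  25.6]
 [135.6  -0.9  45.1]
 [137.3  13.1  68.4]
 [137.6  14.4  69.1]]
10 90 98.9 137.7 -15.5 16.7
20 114 99.6 137.7 -14.3 15.5
30 87 114.2 137.2 -12.7 14.4
40 485 113.0 137.7 -11.9 13.6
50 175 110.4 137.8 -13.6 16.8
60 384 133.1 138.2 -12.1 14.9
```

View pics/o1.png

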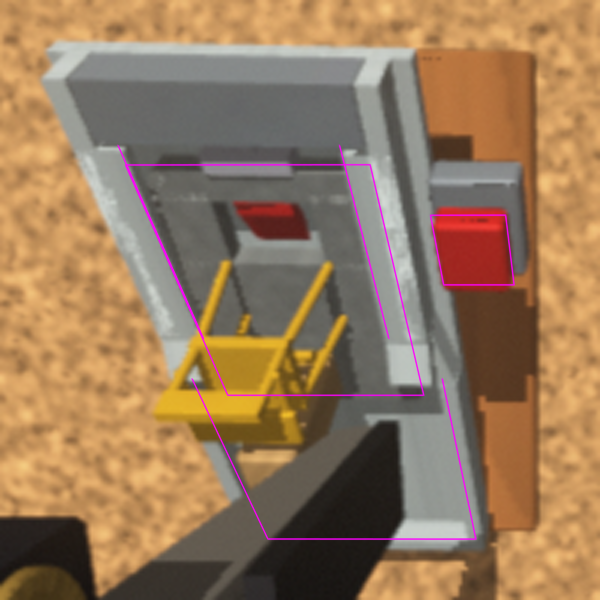

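View pics/o2.png

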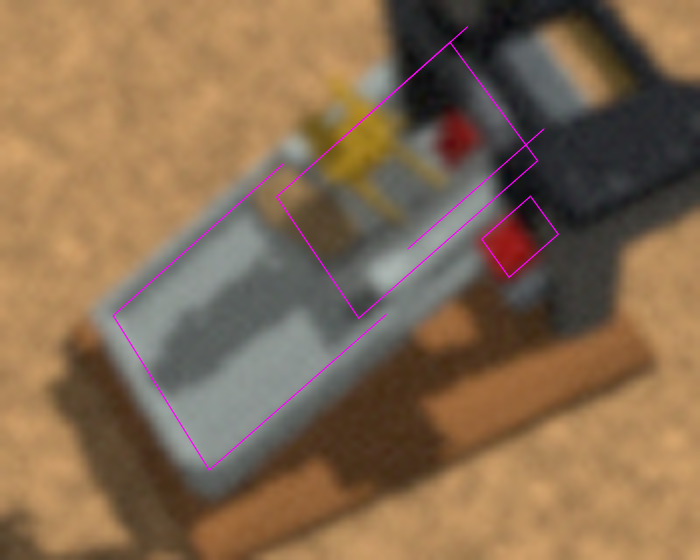

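View pics/o3.png

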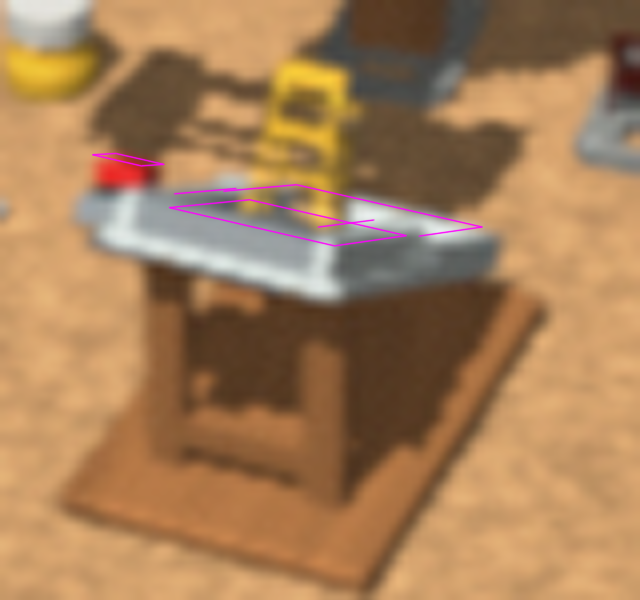

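>>> arm_command([
  {"linear":[0,-2,0],"hand":0},
  {"linear":[2,-3.7,2],"hand":0},
  {"linear":[2,-3.7,5],"hand":0},
  {"linear":[2,-3.7,7],"hand":0},
  {"linear":[2,-3.7,7],"hand":0},
], force=20)

```text
schema error: expected keys linear, roll, hand
```

```bash
python3 - <<'E'
from h import *
o=observe();print(o['eef_pos'],o['force'],o['grip_width'],o['time'])
s=snap('scene','scene1');snap('wrist','wrist1')
d=snap('side','side1')
a=cv2.resize(s['image'][185:285,220:340],(720,600),interpolation=3)
b=cv2.resize(d['image'][145:265,230:390],(800,600),interpolation=3)
cv2.imwrite('pics/c4.png',a);cv2.imwrite('pics/c5.png',b)
E
```

```text
[ 6.49579815e-01 -7.67400969e-05  2.21879659e-01] [-0.77751071 -0.25034886  0.0037608 ] 0.9999001294048279 0.15
```

View pics/wrist1.png

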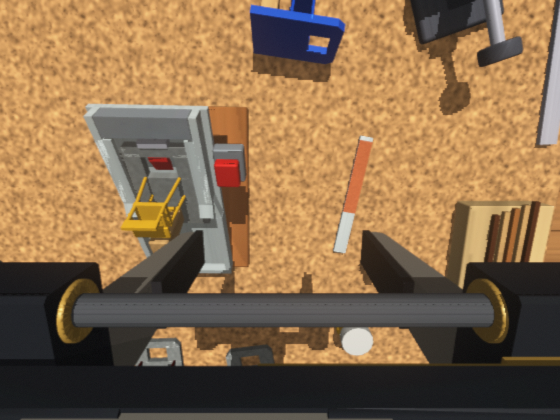

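View pics/c4.png

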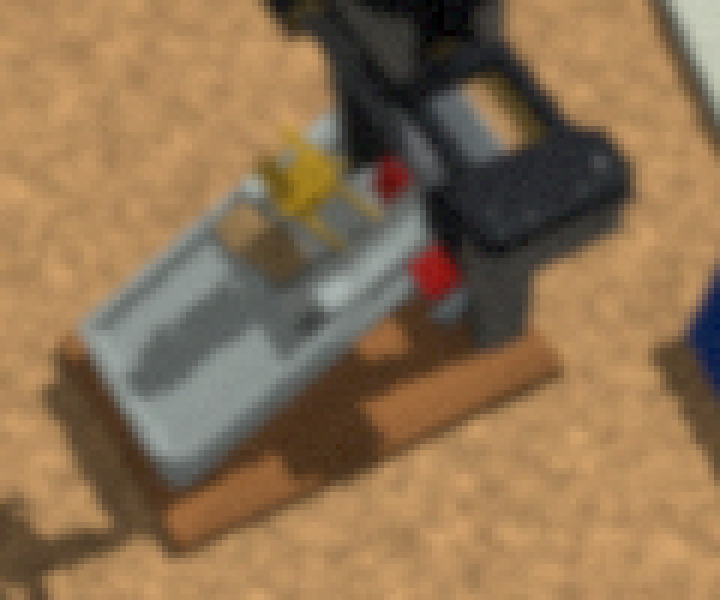

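View pics/c5.png

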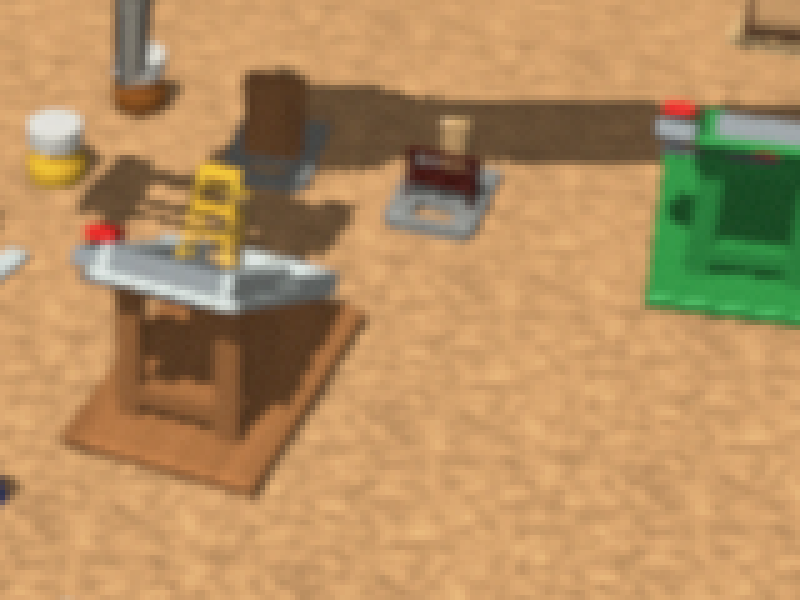

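>>> arm_command([
  {"linear":[0,-2,0],"roll":0,"hand":0},
  {"linear":[2,-3.7,2],"roll":0,"hand":0},
  {"linear":[2,-3.7,5],"roll":0,"hand":0},
  {"linear":[2,-3.7,7],"roll":0,"hand":0},
  {"linear":[2,-3.7,7],"roll":0,"hand":0},
], force=20)

```text
time: 0.8
eef_pos: [0.6108, 0.0199, 0.1498]
orientation: [[-0.0, 1.0, -0.006], [1.0, 0.0, -0.001], [-0.001, -0.006, -1.0]]
force: [-0.3, -0.3, -0.6]
grip_width: 0.59
```

```bash
python3 - <<'E'
from h import *
o=observe();print(o['eef_pos'],o['force'],o['grip_width'],o['time'],o['orientation'])
s=snap('scene','scene2');snap('wrist','wrist2');d=snap('side','side2')
a=cv2.resize(s['image'][185:285,220:340],(720,600),interpolation=3)
b=cv2.resize(d['image'][145:265,230:390],(800,600),interpolation=3)
cv2.imwrite('pics/c6.png',np.hstack([a[:,:700][::1],])) ;cv2.imwrite('pics/c7.png',b)
E
```

```text
[0.61078427 0.01991047 0.14975256] [-0.29560564 -0.26833688 -0.6471121 ] 0.5895155701383079 0.8 [[-1.94756030e-04  9.99983409e-01 -5.75715151e-03]
 [ 9.99999848e-01  1.91782069e-04 -5.17115666e-04]
 [-5.16002968e-04 -5.75725134e-03 -9.99983294e-01]]
```

View pics/wrist2.png

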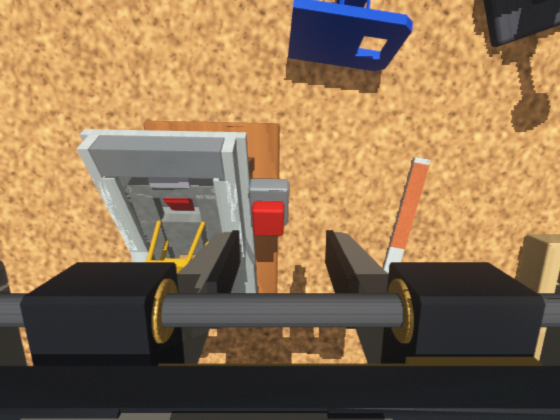

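View pics/c6.png

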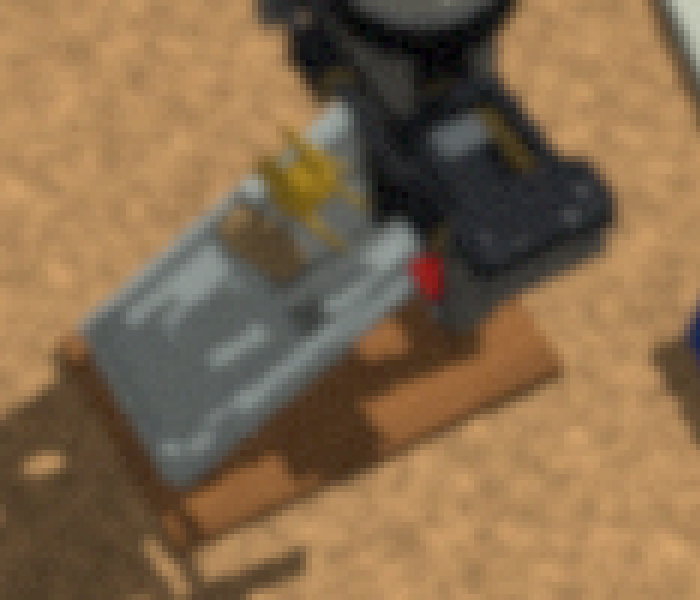

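View pics/c7.png

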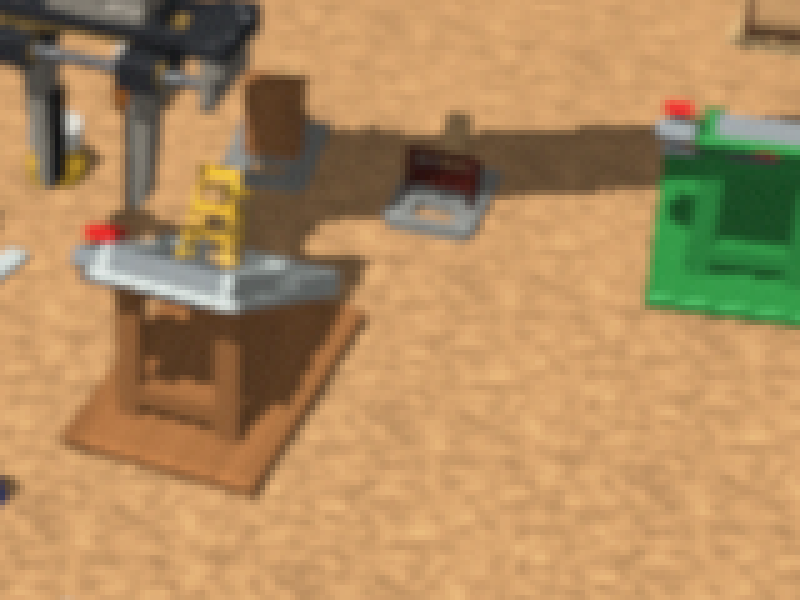

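>>> arm_command([
  {"linear":[0,0.1,0],"roll":0,"hand":0},
  {"linear":[0,0.1,0],"roll":0,"hand":0},
  {"linear":[0,0.1,0],"roll":0,"hand":0},
  {"linear":[0,0.1,0],"roll":0,"hand":0},
  {"linear":[0,0.1,0],"roll":0,"hand":0},
])

```text
time: 1.45
eef_pos: [0.6141, 0.02, 0.1528]
orientation: [[0.0, 1.0, 0.0], [1.0, -0.0, 0.0], [0.0, 0.0, -1.0]]
force: [0.1, -0.2, 0.4]
grip_width: 0.023
```

>>> arm_command([
  {"linear":[0,0,0],"roll":0,"hand":0},
  {"linear":[0,0,0],"roll":0,"hand":0},
  {"linear":[0,0,0],"roll":0,"hand":0},
])

```text
time: 1.75
eef_pos: [0.614, 0.0199, 0.1526]
orientation: [[0.0, 1.0, -0.0], [1.0, -0.0, -0.0], [-0.0, -0.0, -1.0]]
force: [0.5, 0.0, 0.2]
grip_width: 0.004
```

```bash
python3 - <<'E'
from h import *
o=observe();print(o['eef_pos'],o['force'],o['grip_width'],o['time'])
s=snap('wrist','wrist3')
r=np.array([.545,-.090,.0345]);p=np.radians(90);R=Rrail(p)
overlay(s,r,p,(70,110,310,290),3,'pics/o4.png')
W=pts(s);q=(W-r)@R*1000
im=s['image'].astype(int);m=(im[...,2]>150)&(im[...,1]<60)&(im[...,0]<60)
m[:,:240]=0
c=q[m];print(np.nanpercentile(c,[5,25,50,75,95],axis=0).round(1))
E
```

```text
[0.61399707 0.01993303 0.15256299] [0.54817487 0.00437701 0.23802536] 0.004192450061638764 1.75
[[140.3 -67.4  13.2]
 [146.4 -63.4  18.3]
 [153.  -58.7  19.6]
 [158.6 -54.2  20.1]
 [159.6 -50.7  20.6]]
```

View pics/o4.png

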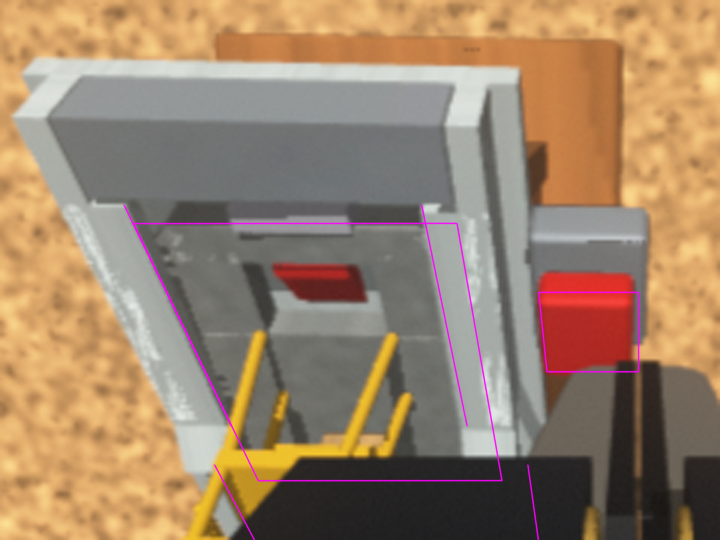

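>>> arm_command([
  {"linear":[-0.2,-0.3,1.0],"roll":0,"hand":0},
  {"linear":[-0.2,-0.3,1.6],"roll":0,"hand":0},
  {"linear":[0.0,-0.3,1.95],"roll":0,"hand":0},
  {"linear":[0.2,-0.3,2.25],"roll":0,"hand":0},
  {"linear":[0.2,-0.3,2.25],"roll":0,"hand":0},
])

```text
time: 2.3
eef_pos: [0.6106, 0.0214, 0.1295]
orientation: [[0.0, 1.0, -0.001], [1.0, -0.0, -0.001], [-0.001, -0.001, -1.0]]
force: [-1.4, -2.6, 1.8]
grip_width: 0.005
```

```bash
python3 - <<'E'
from h import *
o=observe();print(o['eef_pos'],o['force'],o['grip_width'],o['time'])
s=snap('wrist','wrist4');d=snap('side','side4')
a=cv2.resize(s['image'][100:300,60:320],(780,600),interpolation=3)
b=cv2.resize(d['image'][145:265,230:390],(800,600),interpolation=3)
cv2.imwrite('pics/c8.png',a) ;cv2.imwrite('pics/c9.png',b)
E
```

```text
[0.61059755 0.02137886 0.12947187] [-1.40257981 -2.60412838  1.81936884] 0.004952315713090015 2.3
```

View pics/c8.png

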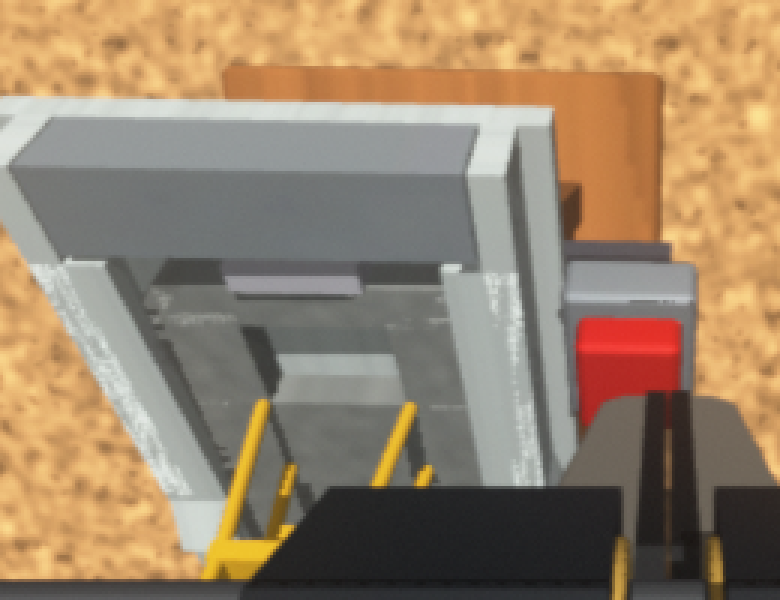

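View pics/c9.png

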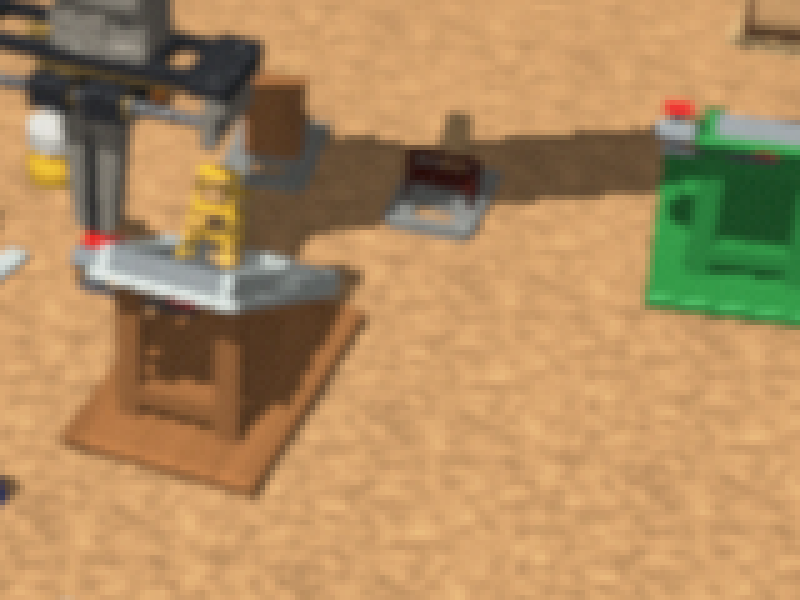

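>>> arm_command([
  {"linear":[0.1,0,0.2],"roll":0,"hand":0},
  {"linear":[0.2,0,0.4],"roll":0,"hand":0},
  {"linear":[0.25,0,0.5],"roll":0,"hand":0},
  {"linear":[0.25,0,0.5],"roll":0,"hand":0},
])

```text
time: 2.8
eef_pos: [0.6114, 0.024, 0.1262]
orientation: [[0.0, 1.0, 0.001], [1.0, -0.0, -0.001], [-0.001, 0.001, -1.0]]
force: [-2.3, -4.0, 8.2]
grip_width: 0.0
```

```bash
python3 - <<'E'
from h import *
o=observe();print(o['eef_pos'],o['force'],o['grip_width'],o['time'])
s=snap('wrist','wrist5');d=snap('side','side5')
a=cv2.resize(s['image'][100:300,60:320],(780,600),interpolation=3)
b=cv2.resize(d['image'][145:265,230:390],(800,600),interpolation=3)
cv2.imwrite('pics/c10.png',a) ;cv2.imwrite('pics/c11.png',b)
E
```

```text
[0.61143039 0.02404554 0.12618567] [-2.332967   -3.95857101  8.24511508] 0.0001513655021717694 2.8
```

View pics/c10.png

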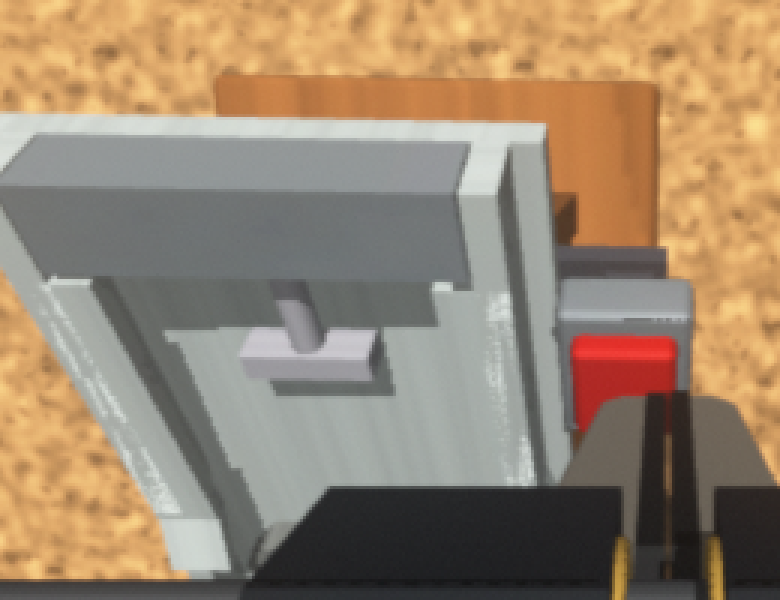

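View pics/c11.png

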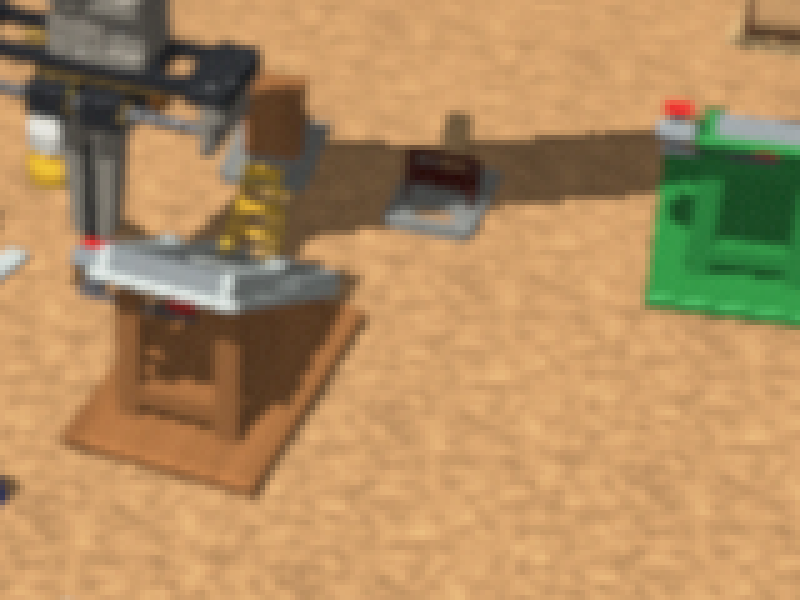

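>>> arm_command([
  {"linear":[-0.3,0,-1],"roll":0,"hand":4.5},
  {"linear":[0,0,-5],"roll":0,"hand":4.5},
  {"linear":[3,-2,-9],"roll":0,"hand":4.5},
  {"linear":[6,-5,-12],"roll":0,"hand":4.5},
  {"linear":[8,-6.6,-13],"roll":0,"hand":4.5},
])

```text
time: 3.4
eef_pos: [0.5448, 0.1073, 0.2584]
orientation: [[-0.002, 1.0, 0.005], [1.0, 0.001, 0.003], [0.003, 0.005, -1.0]]
force: [0.3, 0.2, 0.2]
grip_width: 0.418
```

>>> arm_command([
  {"linear":[0,0,0],"roll":0,"hand":4.5},
  {"linear":[0,0,0],"roll":0,"hand":4.5},
])

```text
time: 3.6
eef_pos: [0.5451, 0.1053, 0.2557]
orientation: [[-0.002, 1.0, 0.002], [1.0, 0.002, 0.001], [0.001, 0.002, -1.0]]
force: [0.2, -0.4, -1.1]
grip_width: 0.488
```

```bash
python3 - <<'E'
from h import *
o=observe();print(o['eef_pos'],o['force'],o['grip_width'],o['time'])
s=snap('wrist','wrist6');d=snap('scene','scene6')
cv2.imwrite('pics/c12.png',cv2.resize(d['image'][170:340,130:400],(795,500),interpolation=3))
E
```

```text
[0.54506107 0.10534993 0.25572286] [ 0.23868191 -0.41638884 -1.07002725] 0.4876680708135741 3.6
```

View pics/wrist6.png

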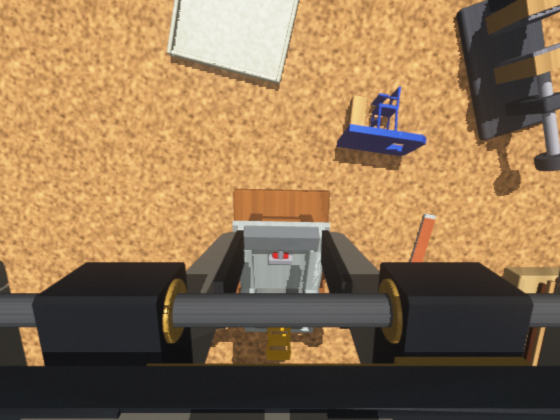

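View pics/c12.png

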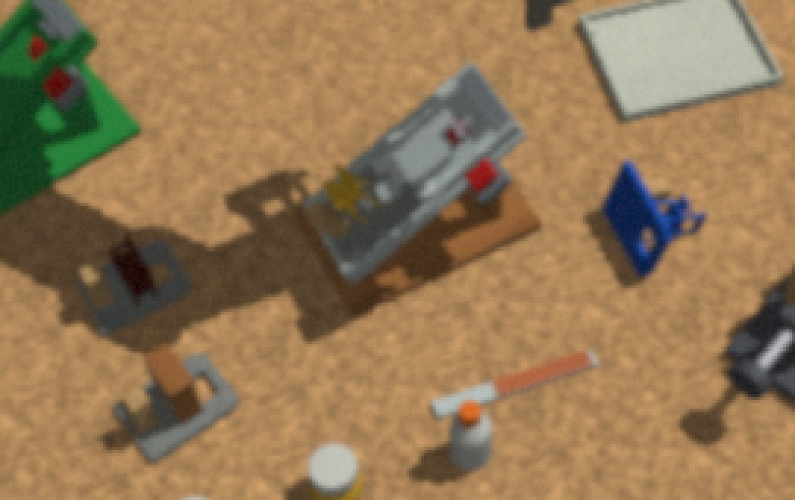

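>>> arm_command([
  {"linear":[-5,0,-4],"roll":0,"hand":4.5},
  {"linear":[-10,0,-5],"roll":0,"hand":4.5},
  {"linear":[-15,0,-5],"roll":0,"hand":4.5},
  {"linear":[-20,0,-5],"roll":0,"hand":4.5},
  {"linear":[-25,0,-5],"roll":0,"hand":4.5},
])

```text
time: 4.2
eef_pos: [0.5447, -0.1356, 0.3044]
orientation: [[0.002, 1.0, -0.001], [1.0, -0.002, -0.0], [-0.0, -0.001, -1.0]]
force: [0.2, 0.8, -0.1]
grip_width: 0.493
```

>>> arm_command([
  {"linear":[0,0,0],"roll":0,"hand":4.5},
  {"linear":[0,0,0],"roll":0,"hand":4.5},
])

```text
time: 4.4
eef_pos: [0.5446, -0.1346, 0.3039]
orientation: [[0.005, 1.0, -0.002], [1.0, -0.005, 0.0], [0.0, -0.002, -1.0]]
force: [-0.7, 1.0, 0.3]
grip_width: 0.492
```

```bash
python3 - <<'E'
from h import *
o=observe();print(o['eef_pos'],o['force'],o['grip_width'],o['time'])
s=snap('wrist','wrist7')
r=np.array([.545,-.090,.0345]);p=np.radians(90);R=Rrail(p)
overlay(s,r,p,(170,60,390,260),3,'pics/o5.png')
overlay(load('scene6'),r,p,(220,185,320,270),7,'pics/o6.png')
E
```

```text
[ 0.54456549 -0.13463969  0.30389861] [-0.71485459  0.9587067   0.27355107] 0.4915286956926696 4.4
```

View pics/wrist7.png

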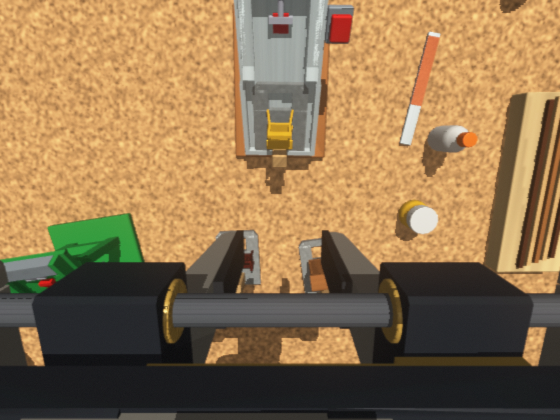

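View pics/o5.png

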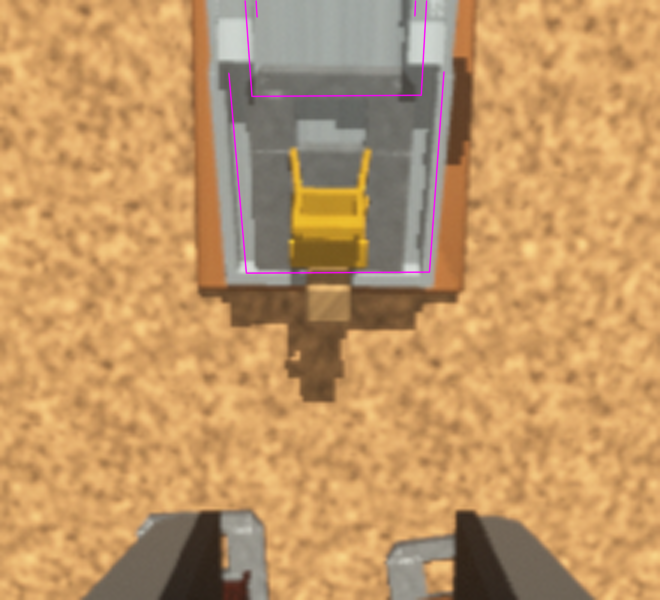

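View pics/o6.png

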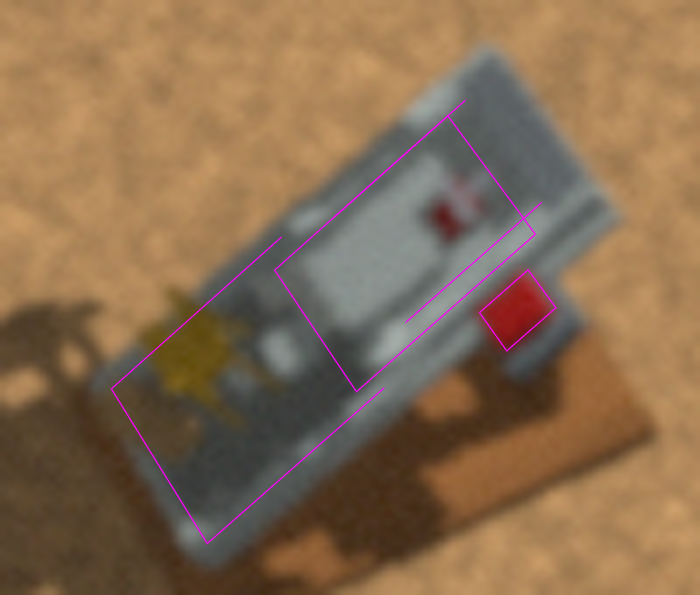

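```bash
python3 - <<'E'
from h import *
s=load('wrist7');W=pts(s)
r=np.array([.545,-.090,.0345]);R=Rrail(np.pi/2);q=(W-r)@R*1000
for u,v in[(279,161),(275,161),(284,161),(279,164),(272,161),(286,161)]: print((u,v),W[v,u].round(4),q[v,u].round(1))
im=s['image'].astype(int);m=(im[...,2]>130)&(im[...,0]<60)&(im[...,1]>90);m[:,:260]=0;m[:,300:]=0;m[150:]=0
c=q[m]
for z0 in range(10,90,10):
    d=c[(c[:,2]>=z0)&(c[:,2]<z0+10)]
    if len(d): print(z0,len(d),np.percentile(d[:,0],[2,98]).round(1),np.percentile(d[:,1],[2,98]).round(1))
# tray
s=load('wrist6');W=pts(s)
im=s['image'].astype(int)
m=(W[...,2]<.03)&(im.min(-1)>140)&(W[...,1]>.2)
n,l,st,ce=cv2.connectedComponentsWithStats(m.astype(np.uint8));print(st[st[:,4]>500])
for t in('scene6','scene0'):
    s=load(t);W=pts(s);im=s['image'].astype(int)
    m=(abs(W[...,2])<.03)&(im.min(-1)>130)&(W[...,1]>.1)&(W[...,1]<.45)&(W[...,0]<.8)
    n,l,st,ce=cv2.connectedComponentsWithStats(m.astype(np.uint8));i=1+st[1:,4].argmax();P=W[l==i];print(st[i],np.nanmedian(P,0))
    print(cv2.minAreaRect((P[:,:2]*1000).astype(np.float32)))
E
```

```text
(279, 161) [ 0.5414 -0.1051  0.0882] [13.7  3.6 54.1]
(275, 161) [ 0.5366 -0.1052  0.0869] [13.   8.4 53. ]
(284, 161) [ 0.5475 -0.1052  0.0879] [13.5 -2.5 53.9]
(279, 164) [ 0.5414 -0.1091  0.0852] [ 8.8  3.6 53.4]
(272, 161) [ 0.5329 -0.1053  0.0861] [12.5 12.1 52.3]
(286, 161) [ 0.5499 -0.1054  0.0861] [12.4 -4.9 52.3]
10 13 [36.8 58.5] [-12.7  17.7]
20 12 [56.9 59.1] [-11.1  16.3]
30 19 [57.  58.4] [-10.8  15.9]
40 217 [38.2 59.1] [-9.  14.1]
50 92 [34.4 58.6] [-10.6  17. ]
60 136 [55.5 59.3] [-9.  14.8]
70 6 [56.5 59.1] [-7.6 14.7]
[[     0      0    560    420 227141]
 [   167      0    131     82   8049]]
[ 328  167   67   42 1688] [0.49466642 0.3235468  0.00470008]
((495.52410888671875, 329.9637451171875), (175.83145141601562, 143.32669067382812), 76.92227172851562)
[ 327  167   69   42 1769] [0.49387682 0.32423535 0.00504704]
((495.1315002441406, 331.93011474609375), (180.03009033203125, 143.62088012695312), 75.95487213134766)
```

>>> arm_command([
  {"linear":[1,-0.3,4],"roll":0,"hand":4.5},
  {"linear":[2,-0.3,8],"roll":0,"hand":4.5},
  {"linear":[3,-0.3,12],"roll":0,"hand":4.5},
  {"linear":[3,-0.3,16],"roll":0,"hand":4.5},
  {"linear":[3,-0.3,18],"roll":0,"hand":4.5},
])

```text
time: 4.95
eef_pos: [0.5401, -0.0994, 0.1213]
orientation: [[-0.004, 1.0, -0.005], [1.0, 0.004, 0.002], [0.002, -0.005, -1.0]]
force: [-0.7, -0.7, -0.2]
grip_width: 0.491
```

>>> arm_command([
  {"linear":[0,0,0],"roll":0,"hand":4.5},
  {"linear":[0,0,0],"roll":0,"hand":4.5},
])

```text
time: 5.15
eef_pos: [0.5424, -0.1011, 0.1252]
orientation: [[-0.002, 1.0, -0.0], [1.0, 0.002, 0.0], [0.0, -0.0, -1.0]]
force: [-0.6, -0.7, 1.2]
grip_width: 0.49
```

>>> arm_command([
  {"linear":[-0.3,-0.1,2],"roll":0,"hand":4.5},
  {"linear":[-0.3,-0.1,4],"roll":0,"hand":4.5},
  {"linear":[-0.3,-0.1,5.5],"roll":0,"hand":4.5},
  {"linear":[-0.3,-0.1,6.1],"roll":0,"hand":4.5},
  {"linear":[-0.3,-0.1,6.1],"roll":0,"hand":4.5},
])

```text
time: 5.65
eef_pos: [0.5416, -0.1051, 0.0647]
orientation: [[-0.0, 1.0, 0.001], [1.0, 0.0, -0.0], [-0.0, 0.001, -1.0]]
force: [0.1, 0.8, 0.8]
grip_width: 0.49
```

```bash
python3 - <<'E'
from h import *
o=observe();print(o['eef_pos'],o['force'],o['grip_width'],o['time'])
s=snap('scene','scene8');d=snap('side','side8')
cv2.imwrite('pics/c13.png',cv2.resize(s['image'][180:280,210:330],(720,600),interpolation=3))
cv2.imwrite('pics/c14.png',cv2.resize(d['image'][145:265,230:390],(800,600),interpolation=3))
E
```

```text
[ 0.54163644 -0.10506172  0.06471974] [0.11654618 0.80240894 0.76507048] 0.490381615449556 5.65
```

View pics/c13.png

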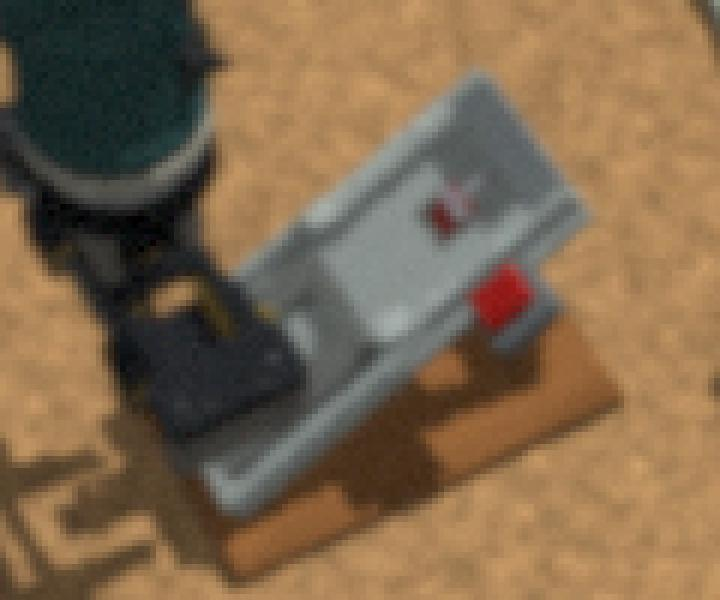

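View pics/c14.png

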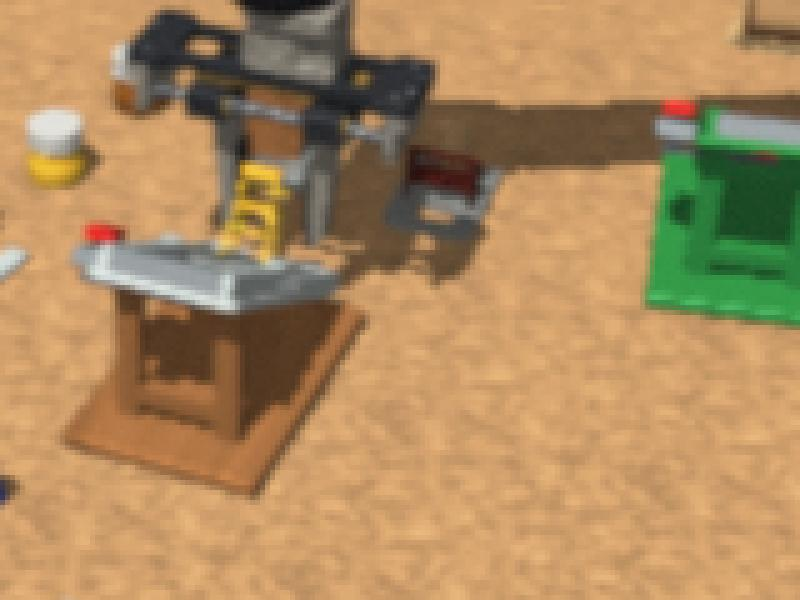

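Fingers straddle the post. Close, firm grip.

>>> arm_command([
  {"linear":[0,0,0],"roll":0,"hand":0.5},
  {"linear":[0,0,0],"roll":0,"hand":0.5},
  {"linear":[0,0,0],"roll":0,"hand":0.5},
  {"linear":[0,0,0],"roll":0,"hand":0.5},
  {"linear":[0,0,0],"roll":0,"hand":0.5},
], force=40)

```text
time: 6.25
eef_pos: [0.541, -0.1053, 0.0644]
orientation: [[0.001, 1.0, 0.0], [1.0, -0.001, 0.0], [0.0, 0.0, -1.0]]
force: [-1.4, -0.5, 4.0]
grip_width: 0.194
```

>>> arm_command([
  {"linear":[0,0,0],"roll":0,"hand":0.5},
  {"linear":[0,0,0],"roll":0,"hand":0.5},
  {"linear":[0.35,0,-0.2],"roll":0,"hand":0.5},
  {"linear":[0.35,0,-0.2],"roll":0,"hand":0.5},
])

```text
time: 6.65
eef_pos: [0.5411, -0.1023, 0.0661]
orientation: [[0.0, 1.0, 0.0], [1.0, -0.0, -0.001], [-0.001, 0.0, -1.0]]
force: [-1.0, -2.1, 2.4]
grip_width: 0.19
```

>>> arm_command([
  {"linear":[-0.4,0,-0.7],"roll":0,"hand":0.5},
  {"linear":[-1.0,0,-1.75],"roll":0,"hand":0.5},
  {"linear":[-1.75,0,-3],"roll":0,"hand":0.5},
  {"linear":[-2,0,-5],"roll":0,"hand":0.5},
  {"linear":[-2,0,-7],"roll":0,"hand":0.5},
])

```text
time: 7.15
eef_pos: [0.5409, -0.123, 0.1375]
orientation: [[0.001, 1.0, 0.0], [1.0, -0.001, -0.0], [-0.0, 0.0, -1.0]]
force: [0.1, -0.5, -2.9]
grip_width: 0.19
```

```bash
python3 - <<'E'
from h import *
o=observe();print(o['eef_pos'],o['force'],o['grip_width'],o['time'])
s=snap('scene','scene9');d=snap('side','side9')
cv2.imwrite('pics/c13.png',cv2.resize(s['image'][160:300,180:320],(600,600),interpolation=3))
cv2.imwrite('pics/c14.png',cv2.resize(d['image'][125:245,230:390],(800,600),interpolation=3))
E
```

```text
[ 0.54085676 -0.12302493  0.13749378] [ 0.09540234 -0.51850217 -2.93961639] 0.18956682873220543 7.15
```

View pics/c13.png

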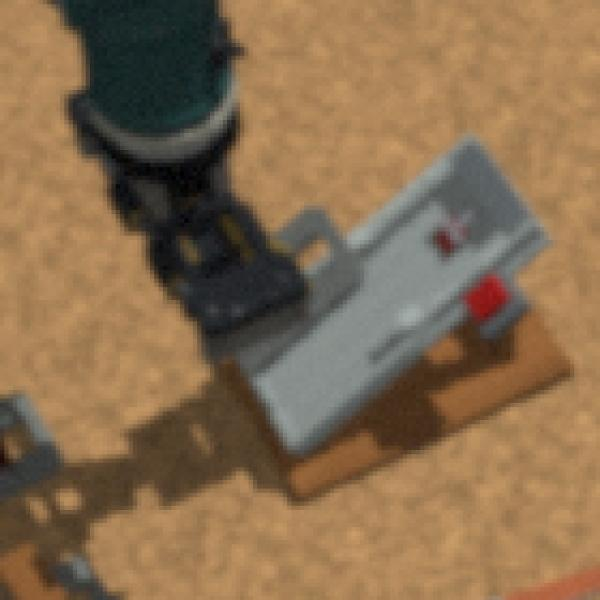

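View pics/c14.png

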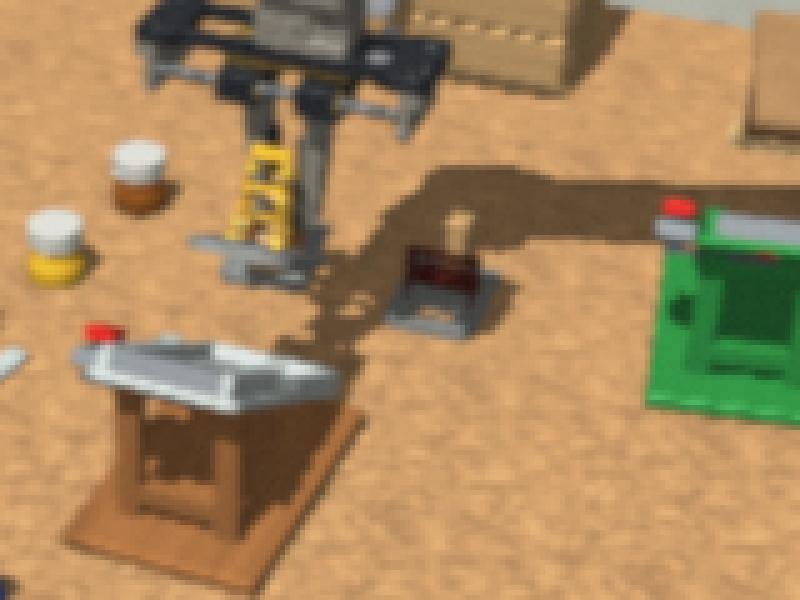

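>>> arm_command([
  {"linear":[0,0,-3],"roll":0,"hand":0.5},
  {"linear":[0,0,-7],"roll":0,"hand":0.5},
  {"linear":[2,-1,-10],"roll":0,"hand":0.5},
  {"linear":[6,-2,-11],"roll":0,"hand":0.5},
  {"linear":[10,-3,-11],"roll":0,"hand":0.5},
])

```text
time: 7.75
eef_pos: [0.5115, -0.0215, 0.2478]
orientation: [[0.002, 1.0, 0.004], [1.0, -0.002, 0.0], [0.0, 0.004, -1.0]]
force: [1.2, 0.8, -2.6]
grip_width: 0.193
```

>>> arm_command([
  {"linear":[5,-0.5,0],"roll":0,"hand":0.5},
  {"linear":[10,-1,0],"roll":0,"hand":0.5},
  {"linear":[15,-1.5,0],"roll":0,"hand":0.5},
  {"linear":[20,-2,0],"roll":0,"hand":0.5},
  {"linear":[25,-2,0],"roll":0,"hand":0.5},
])

```text
time: 8.25
eef_pos: [0.4899, 0.2287, 0.2457]
orientation: [[-0.0, 1.0, -0.001], [1.0, 0.0, -0.001], [-0.001, -0.001, -1.0]]
force: [0.8, -1.0, -2.5]
grip_width: 0.189
```

>>> arm_command([
  {"linear":[3,0,0],"roll":0,"hand":0.5},
  {"linear":[6,0,0],"roll":0,"hand":0.5},
  {"linear":[6,0,0],"roll":0,"hand":0.5},
])

```text
time: 8.55
eef_pos: [0.4893, 0.2921, 0.2452]
orientation: [[-0.007, 1.0, -0.002], [1.0, 0.007, 0.002], [0.002, -0.002, -1.0]]
force: [-0.9, 0.6, -2.1]
grip_width: 0.195
```

```bash
python3 - <<'E'
from h import *
o=observe();print(o['eef_pos'],o['force'],o['grip_width'],o['time'])
s=snap('scene','scene10');d=snap('side','side10')
cv2.imwrite('pics/c13.png',cv2.resize(s['image'][80:230,280:430],(600,600),interpolation=3))
cv2.imwrite('pics/c14.png',cv2.resize(d['image'][100:340,130:370],(600,600),interpolation=3))
E
```

```text
[0.48927212 0.29207211 0.24521381] [-0.94097238  0.61386296 -2.09797467] 0.19508298899543666 8.55
```

View pics/c13.png

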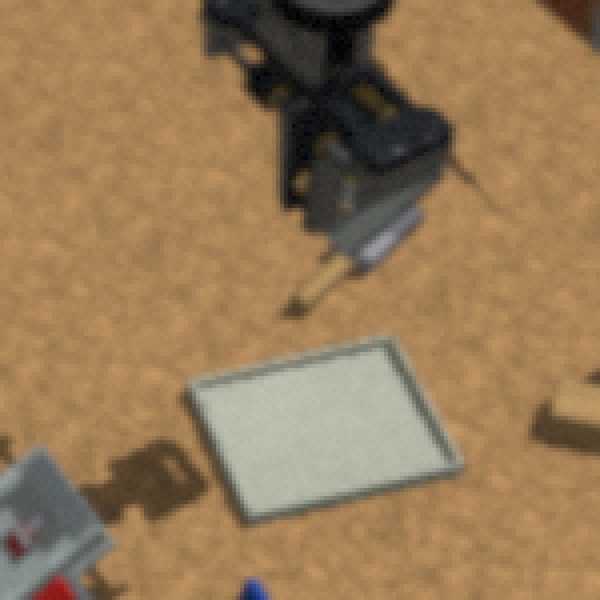

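View pics/c14.png

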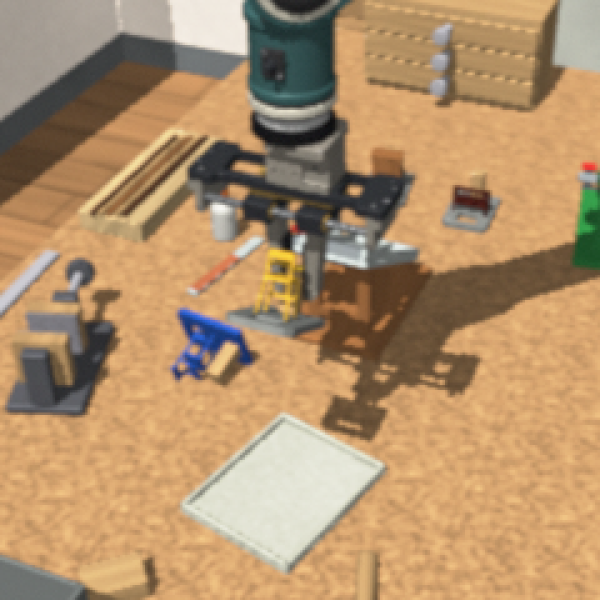

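```bash
python3 - <<'E'
from h import *
s=load('side10');W=pts(s);im=s['image'].astype(int)
T=observe()['eef_pos'];d=(W-T)*1000
m=(abs(d[...,0])<45)&(d[...,1]>-60)&(d[...,1]<110)&(d[...,2]>-80)&(d[...,2]<5)
g=m&(abs(im[...,0]-im[...,2])<30)
v,u=np.nonzero(g);print(len(v),u.min(),u.max(),v.min(),v.max())
c=d[g]; c=c[c[:,1]>15]
for y0 in range(10,100,8):
    e=c[(c[:,1]>=y0)&(c[:,1]<y0+8)]
    if len(e):print(y0,len(e),e[:,2].min().round(1),np.median(e[:,2]).round(1),e[:,2].max().round(1),e[:,0].min().round(0),e[:,0].max().round(0))
y=m&(im[...,2]>130)&(im[...,0]<70)&(im[...,1]>90);c=d[y];print(len(c),c.min(0),c.max(0))
E
```

```text
125 229 259 214 232
10 3 -22.0 -21.4 -0.2 -28.0 -11.0
18 8 -23.3 -18.8 -16.9 -35.0 18.0
26 13 -17.5 -15.4 -12.2 -35.0 17.0
34 14 -13.0 -9.9 -7.5 -34.0 14.0
42 17 -10.4 -4.1 -2.6 -34.0 28.0
50 17 -7.0 -0.7 1.4 -34.0 29.0
58 24 -1.2 3.3 4.7 -34.0 22.0
66 5 1.4 3.6 4.1 -33.0 2.0
15 [-33.16766148  10.57418616 -26.83533259] [12.41386807 76.45267707  4.18073101]
```

>>> arm_command([
  {"linear":[0,0.5,4],"roll":0,"hand":0.5},
  {"linear":[0,0.5,9],"roll":0,"hand":0.5},
  {"linear":[0,0.5,13],"roll":0,"hand":0.5},
  {"linear":[0,0.5,16],"roll":0,"hand":0.5},
  {"linear":[0,0.5,18],"roll":0,"hand":0.5},
])

```text
time: 9.15
eef_pos: [0.4953, 0.2842, 0.0633]
orientation: [[0.002, 1.0, -0.003], [1.0, -0.002, -0.003], [-0.003, -0.003, -1.0]]
force: [-0.8, -0.3, -3.1]
grip_width: 0.192
```

>>> arm_command([
  {"linear":[0,0,1],"roll":0,"hand":0.5},
  {"linear":[0,0,1.8],"roll":0,"hand":0.5},
  {"linear":[0,0,2.2],"roll":0,"hand":0.5},
  {"linear":[0,0,2.2],"roll":0,"hand":0.5},
])

```text
time: 9.55
eef_pos: [0.4964, 0.2871, 0.0444]
orientation: [[0.0, 1.0, 0.001], [1.0, -0.0, 0.0], [0.0, 0.001, -1.0]]
force: [0.3, -0.8, -2.4]
grip_width: 0.195
```

```bash
python3 - <<'E'
from h import *
o=observe();print(o['eef_pos'],o['force'],o['grip_width'],o['time'])
d=snap('side','side11')
cv2.imwrite('pics/c15.png',cv2.resize(d['image'][170:340,170:340],(680,680),interpolation=3)[:600])
E
```

```text
[0.496398   0.28711117 0.0443914 ] [ 0.34882946 -0.75249771 -2.43757994] 0.19526608443793048 9.55
```

View pics/c15.png

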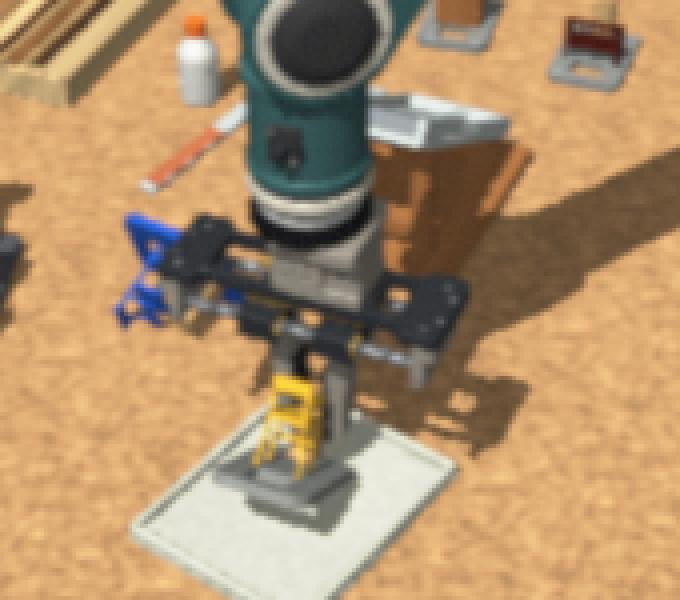

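>>> arm_command([
  {"linear":[0.5,0,0.3],"roll":0,"hand":0.5},
  {"linear":[0.6,0,0.6],"roll":0,"hand":0.5},
  {"linear":[0.6,0,0.6],"roll":0,"hand":0.5},
])

```text
time: 9.9
eef_pos: [0.4958, 0.2938, 0.0379]
orientation: [[-0.001, 1.0, -0.0], [1.0, 0.001, 0.0], [0.0, -0.0, -1.0]]
force: [0.1, 0.5, -2.2]
grip_width: 0.194
```

>>> arm_command([
  {"linear":[0,0,0],"roll":0,"hand":0.5},
  {"linear":[0,0,0],"roll":0,"hand":0.5},
  {"linear":[0,0,0],"roll":0,"hand":0.5},
], force=3)

```text
time: 10.2
eef_pos: [0.4962, 0.2934, 0.0382]
orientation: [[0.0, 1.0, 0.0], [1.0, -0.0, 0.0], [0.0, 0.0, -1.0]]
force: [-0.7, 0.3, -1.8]
grip_width: 0.198
```

```bash
python3 - <<'E'
from h import *
o=observe();print(o['eef_pos'],o['force'],o['grip_width'],o['time'])
d=snap('side','side12')
cv2.imwrite('pics/c15.png',cv2.resize(d['image'][220:330,170:290],(720,660),interpolation=3)[:600])
E
```

```text
[0.49616998 0.29338526 0.03822357] [-0.67874792  0.25385375 -1.83383684] 0.19775902720123892 10.2
```

View pics/c15.png

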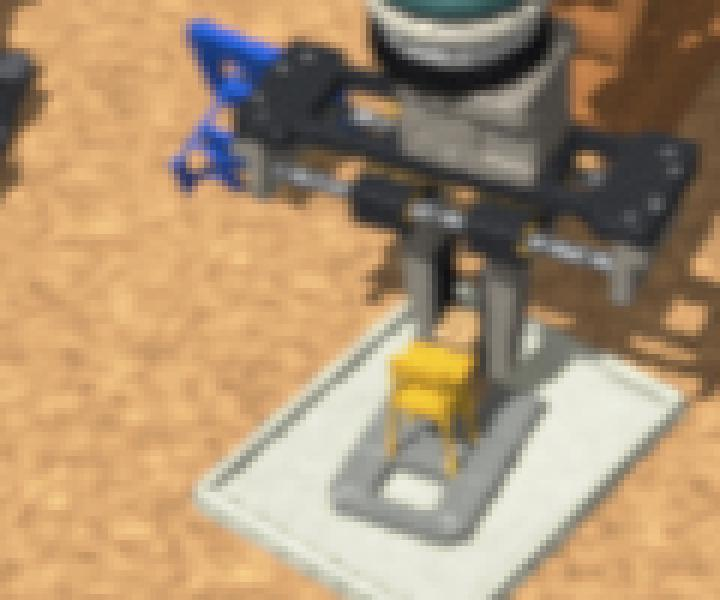

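>>> arm_command([
  {"linear":[0,0,0.2],"roll":0,"hand":0.5},
  {"linear":[0,0,0.4],"roll":0,"hand":0.5},
  {"linear":[0,0,0.4],"roll":0,"hand":0.5},
])

```text
time: 10.55
eef_pos: [0.4962, 0.2935, 0.0342]
orientation: [[0.0, 1.0, 0.0], [1.0, -0.0, 0.0], [0.0, 0.0, -1.0]]
force: [-1.9, -0.5, 2.7]
grip_width: 0.199
```

>>> arm_command([
  {"linear":[0,0,0],"roll":0,"hand":2.5},
  {"linear":[0,0,0],"roll":0,"hand":3.5},
  {"linear":[0,0,0],"roll":0,"hand":4.5},
  {"linear":[0,0,0],"roll":0,"hand":4.5},
])

```text
time: 10.95
eef_pos: [0.4961, 0.2931, 0.0339]
orientation: [[0.0, 1.0, -0.0], [1.0, -0.0, -0.0], [-0.0, -0.0, -1.0]]
force: [-0.3, 0.9, -0.6]
grip_width: 0.487
```

```bash
python3 - <<'E'
from h import *
o=observe();print(o['eef_pos'],o['force'],o['grip_width'],o['time'])
d=snap('side','side13')
cv2.imwrite('pics/c15.png',cv2.resize(d['image'][220:330,170:290],(720,660),interpolation=3)[:600])
E
```

```text
[0.49606445 0.29310749 0.03389308] [-0.31170572  0.92261022 -0.59414372] 0.48736133269934734 10.95
```

View pics/c15.png

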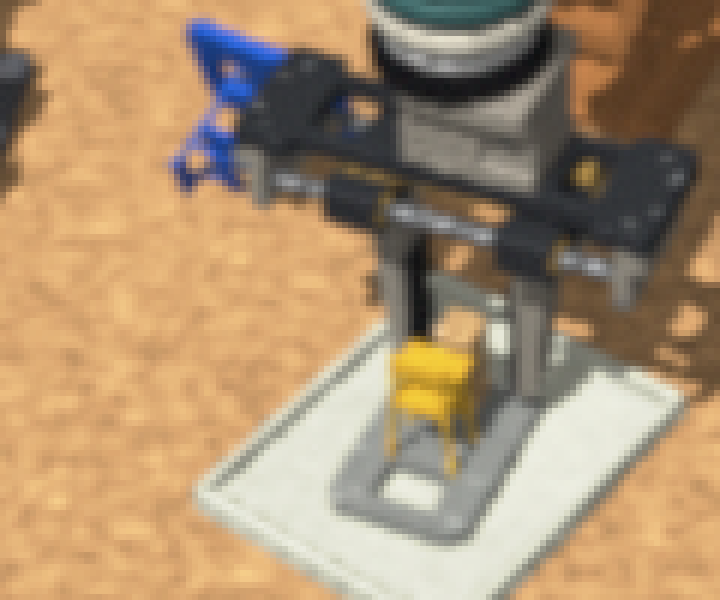

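>>> arm_command([
  {"linear":[0,0,-4],"roll":0,"hand":4.5},
  {"linear":[0,0,-8],"roll":0,"hand":4.5},
  {"linear":[0,0,-13],"roll":0,"hand":4.5},
  {"linear":[0,0,-18],"roll":0,"hand":4.5},
  {"linear":[-2,0,-22],"roll":0,"hand":4.5},
])

```text
time: 11.5
eef_pos: [0.4957, 0.276, 0.2572]
orientation: [[-0.004, 1.0, 0.002], [1.0, 0.004, 0.003], [0.003, 0.002, -1.0]]
force: [0.2, -0.2, 0.6]
grip_width: 0.494
```

```bash
python3 - <<'E'
from h import *
for t,box in(('scene0',(150,245,200,290)),):
    s=load(t);W=pts(s);im=s['image'].astype(int)
    x0,y0,x1,y1=box
    m=np.zeros(im.shape[:2],bool);m[y0:y1,x0:x1]=1
    g=m&(W[...,2]>.003)&(W[...,2]<.014)&(abs(im[...,0]-im[...,2])<45)
    P=W[g];print(len(P),np.median(P,0),cv2.minAreaRect((P[:,:2]*1000).astype(np.float32)))
    g=m&(W[...,2]>.045)&(W[...,2]<.065);P=W[g];print(len(P),P.mean(0),P.min(0),P.max(0))
d=snap('side','side14');cv2.imwrite('pics/c16.png',cv2.resize(d['image'][240:330,180:300],(800,600),interpolation=3))
E
```

```text
432 [ 0.48861923 -0.27467312  0.00765654] ((481.3089904785156, -270.8641662597656), (126.90931701660156, 106.03992462158203), 70.37356567382812)
82 [ 0.48757331 -0.28353102  0.05253751] [ 0.44863268 -0.30589506  0.04525956] [ 0.59070725 -0.25230193  0.06492996]
```

View pics/c16.png

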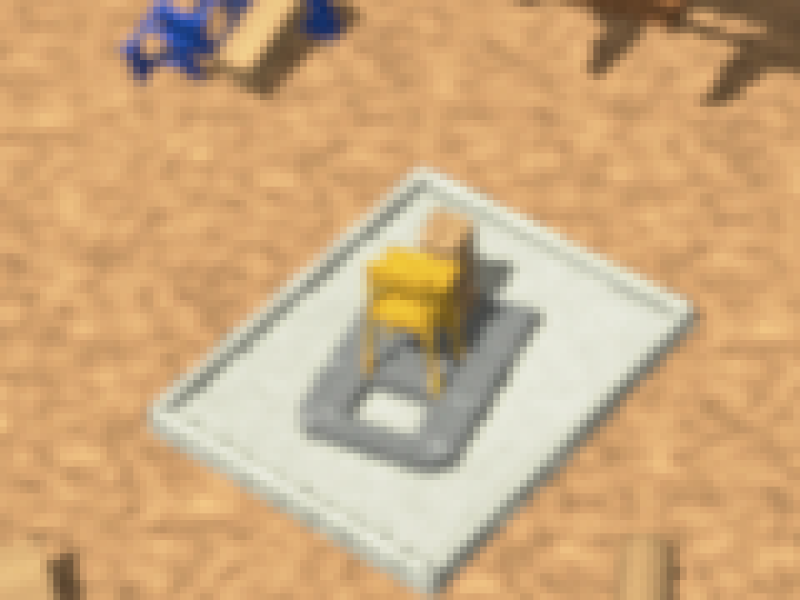

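>>> arm_command([
  {"linear":[-5,0,-2],"roll":0,"hand":4.5},
  {"linear":[-10,0,-4],"roll":0,"hand":4.5},
  {"linear":[-15,0,-4],"roll":0,"hand":4.5},
  {"linear":[-20,0,-4],"roll":0,"hand":4.5},
  {"linear":[-25,0,-4],"roll":0,"hand":4.5},
])

```text
time: 12.05
eef_pos: [0.4957, 0.0284, 0.2943]
orientation: [[0.0, 1.0, 0.001], [1.0, -0.0, -0.0], [-0.0, 0.001, -1.0]]
force: [0.3, -0.5, -0.5]
grip_width: 0.49
```

>>> arm_command([
  {"linear":[-5,0,0],"roll":0,"hand":4.5},
  {"linear":[-10,0,0],"roll":0,"hand":4.5},
  {"linear":[-15,0,0],"roll":0,"hand":4.5},
  {"linear":[-20,0,0],"roll":0,"hand":4.5},
  {"linear":[-25,0,0],"roll":0,"hand":4.5},
])

```text
time: 12.55
eef_pos: [0.4955, -0.2216, 0.294]
orientation: [[0.0, 1.0, 0.0], [1.0, -0.0, -0.0], [-0.0, 0.0, -1.0]]
force: [1.7, 0.1, -0.3]
grip_width: 0.487
```

>>> arm_command([
  {"linear":[-5,0,0],"roll":0,"hand":4.5},
  {"linear":[-10,0,0],"roll":0,"hand":4.5},
  {"linear":[-12,0,0],"roll":0,"hand":4.5},
  {"linear":[-12,0,0],"roll":0,"hand":4.5},
  {"linear":[-12,0,0],"roll":0,"hand":4.5},
])

```text
time: 13.05
eef_pos: [0.4959, -0.3388, 0.2934]
orientation: [[0.0, 1.0, -0.001], [1.0, -0.0, 0.001], [0.001, -0.001, -1.0]]
force: [0.2, 0.1, 0.0]
grip_width: 0.493
```

```bash
python3 - <<'E'
from h import *
o=observe();print(o['eef_pos'],o['force'],o['grip_width'],o['time'])
snap('wrist','wrist15')
E
```

```text
[ 0.49589851 -0.33880572  0.29343122] [0.19837771 0.09271418 0.00399468] 0.49321234258604124 13.05
```

View pics/wrist15.png

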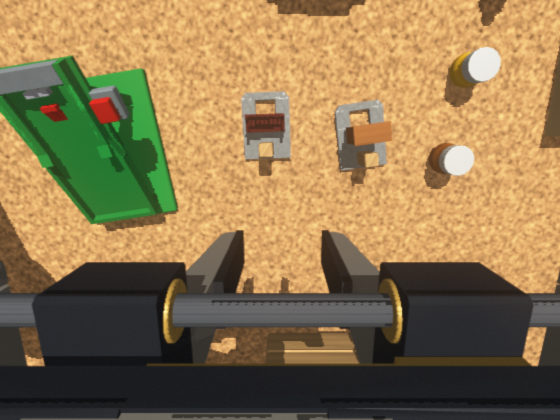

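```bash
python3 - <<'E'
from h import *
s=load('wrist15');W=pts(s);im=s['image'].astype(int)
cv2.imwrite('pics/c17.png',cv2.resize(s['image'][80:180,230:400],(800,470),interpolation=3))
m=np.zeros(im.shape[:2],bool);m[85:168,235:297]=1
g=m&(W[...,2]>.004)&(W[...,2]<.0115)&(abs(im[...,0]-im[...,2])<40)
P=W[g];print(len(P),np.median(P,0),cv2.minAreaRect((P[:,:2]*1000).astype(np.float32)))
g=m&(W[...,2]>.050)&(W[...,2]<.060)&(im[...,2]-im[...,0]>25);P=W[g];print(len(P),P.mean(0));print(cv2.minAreaRect((P[:,:2]*1000).astype(np.float32)))
for u,v in[(266,150),(262,150),(270,150),(266,125)]: print(W[v,u].round(4))
# curio lateral gap
m[:]=0;m[85:180,330:400]=1
g=m&(W[...,2]>.004);P=W[g];print('curio',P.min(0),P.max(0))
E
```

```text
1773 [ 0.47660843 -0.27649816  0.00700675] ((473.72406005859375, -266.371337890625), (64.97024536132812, 89.53755950927734), 1.2966437339782715)
203 [ 0.4756649  -0.2945273   0.05278042]
((475.9096984863281, -278.8666687011719), (42.59920120239258, 52.88224411010742), 1.6823675632476807)
[ 0.476  -0.2975  0.0525]
[ 0.4709 -0.2974  0.0539]
[ 0.4811 -0.2975  0.0523]
[ 0.4749 -0.2659  0.0231]
curio [ 0.57007619 -0.3273596   0.00409718] [ 0.64640521 -0.23121925  0.06762047]
```

View pics/c17.png

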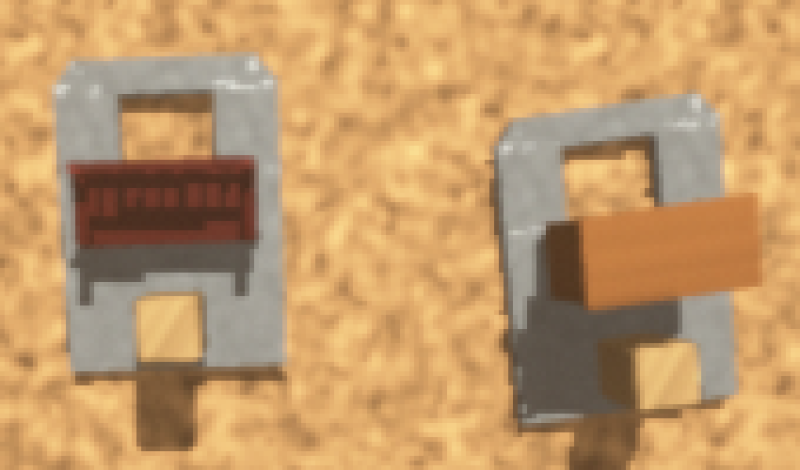

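```bash
python3 - <<'E'
from h import *
for t in('wrist15','scene6'):
    s=load(t);W=pts(s);im=s['image'].astype(int)
    g=(im[...,1]-im[...,0]>40)&(im[...,1]-im[...,2]>40);P=W[g]
    for z0 in(.0,.03,.06,.09,.12):
        e=P[(P[:,2]>=z0)&(P[:,2]<z0+.03)]
        if len(e):print(t,z0,len(e),np.percentile(e[:,0],[1,99]).round(3),np.percentile(e[:,1],[1,99]).round(3))
E
```

```text
wrist15 0.0 4150 [0.242 0.335] [-0.384 -0.196]
wrist15 0.03 2454 [0.227 0.318] [-0.395 -0.334]
wrist15 0.06 2863 [0.219 0.313] [-0.355 -0.283]
wrist15 0.09 3005 [0.217 0.304] [-0.31  -0.229]
wrist15 0.12 1283 [0.213 0.296] [-0.268 -0.205]
scene6 0.0 538 [0.209 0.322] [-0.292 -0.197]
scene6 0.03 15 [0.289 0.317] [-0.386 -0.227]
scene6 0.06 35 [0.226 0.305] [-0.314 -0.245]
scene6 0.09 181 [0.218 0.305] [-0.292 -0.229]
scene6 0.12 110 [0.213 0.297] [-0.273 -0.208]
```

>>> arm_command([
  {"linear":[1.5,-1,5],"roll":-2,"hand":4.5},
  {"linear":[3,-2,10],"roll":-2,"hand":4.5},
  {"linear":[3.9,-2,14],"roll":-2,"hand":4.5},
  {"linear":[3.9,-2,18],"roll":-2,"hand":4.5},
  {"linear":[3.9,-2,20],"roll":-2,"hand":4.5},
])

```text
time: 13.6
eef_pos: [0.4749, -0.2965, 0.0911]
orientation: [[-0.039, 0.999, -0.004], [0.999, 0.039, 0.003], [0.003, -0.003, -1.0]]
force: [-0.2, -0.2, 0.2]
grip_width: 0.488
```

>>> arm_command([
  {"linear":[0,0,0],"roll":0,"hand":4.5},
  {"linear":[0,0,0],"roll":0,"hand":4.5},
])

```text
time: 13.8
eef_pos: [0.4768, -0.2994, 0.0947]
orientation: [[-0.037, 0.999, 0.001], [0.999, 0.037, 0.0], [0.0, 0.001, -1.0]]
force: [0.2, 0.2, 0.7]
grip_width: 0.492
```

>>> arm_command([
  {"linear":[0,0,2.5],"roll":0,"hand":4.5},
  {"linear":[0,0,5],"roll":0,"hand":4.5},
  {"linear":[0,0,6.4],"roll":0,"hand":4.5},
  {"linear":[0,0,6.8],"roll":0,"hand":4.5},
  {"linear":[0,0,6.8],"roll":0,"hand":4.5},
])

```text
time: 14.3
eef_pos: [0.4765, -0.3007, 0.0267]
orientation: [[-0.035, 0.999, 0.001], [0.999, 0.035, -0.0], [-0.0, 0.001, -1.0]]
force: [0.6, -0.5, 1.1]
grip_width: 0.488
```

>>> arm_command([
  {"linear":[0,0,0],"roll":0,"hand":0.5},
  {"linear":[0,0,0],"roll":0,"hand":0.5},
  {"linear":[0,0,0],"roll":0,"hand":0.5},
  {"linear":[0,0,0],"roll":0,"hand":0.5},
  {"linear":[0,0,0],"roll":0,"hand":0.5},
], force=40)

```text
time: 14.8
eef_pos: [0.476, -0.3008, 0.0266]
orientation: [[-0.035, 0.999, 0.0], [0.999, 0.035, -0.0], [-0.0, 0.0, -1.0]]
force: [-2.0, -0.1, 5.8]
grip_width: 0.193
```

>>> arm_command([
  {"linear":[0,0,0],"roll":0,"hand":0.5},
  {"linear":[0,0,0],"roll":0,"hand":0.5},
])

```text
time: 15.0
eef_pos: [0.476, -0.3008, 0.0266]
orientation: [[-0.035, 0.999, 0.0], [0.999, 0.035, -0.0], [-0.0, 0.0, -1.0]]
force: [-2.3, -0.0, 5.3]
grip_width: 0.194
```

```bash
python3 - <<'E'
from h import *
o=observe();print(o['eef_pos'],o['force'],o['grip_width'],o['time'])
s=snap('side','side16');
cv2.imwrite('pics/c18.png',cv2.resize(s['image'][120:220,250:400],(780,520),interpolation=3))
E
```

```text
[ 0.47600654 -0.30079061  0.02664846] [-2.26971639 -0.01459789  5.25271653] 0.19442439546526225 15.0
```

View pics/c18.png

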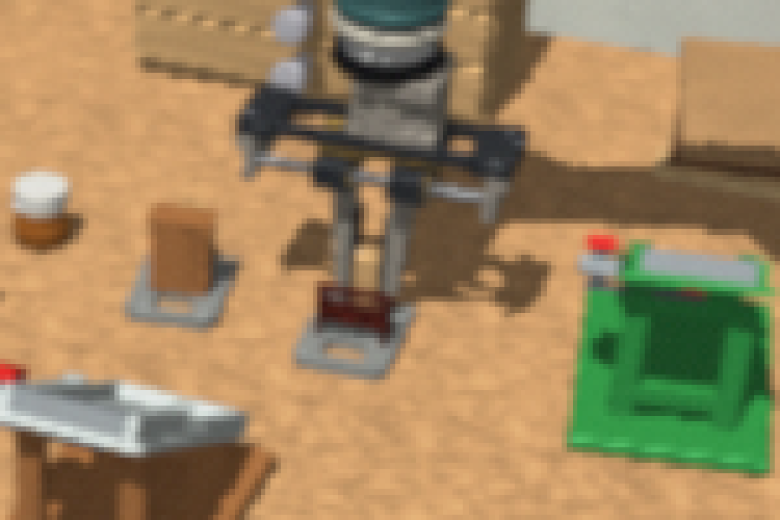

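>>> arm_command([
  {"linear":[0,0,-2],"roll":0,"hand":0.5},
  {"linear":[0,0,-5],"roll":0,"hand":0.5},
  {"linear":[0,0,-10],"roll":2,"hand":0.5},
  {"linear":[0,0,-15],"roll":2,"hand":0.5},
  {"linear":[0,0,-18],"roll":2,"hand":0.5},
])

```text
time: 15.55
eef_pos: [0.4769, -0.3011, 0.2095]
orientation: [[0.0, 1.0, 0.004], [1.0, -0.0, -0.002], [-0.002, 0.004, -1.0]]
force: [0.4, 0.1, -2.5]
grip_width: 0.194
```

>>> arm_command([
  {"linear":[3,1.5,0],"roll":0,"hand":0.5},
  {"linear":[7,3,0],"roll":0,"hand":0.5},
  {"linear":[11,5,0],"roll":0,"hand":0.5},
  {"linear":[15,6.9,0],"roll":0,"hand":0.5},
  {"linear":[19,6.9,0],"roll":0,"hand":0.5},
])

```text
time: 16.05
eef_pos: [0.5467, -0.1082, 0.2056]
orientation: [[-0.001, 1.0, 0.001], [1.0, 0.001, 0.0], [0.0, 0.001, -1.0]]
force: [-1.1, 0.2, -1.2]
grip_width: 0.194
```

>>> arm_command([
  {"linear":[1.5,0,2],"roll":0,"hand":0.5},
  {"linear":[1.5,0,4],"roll":0,"hand":0.5},
  {"linear":[1.5,0,4],"roll":0,"hand":0.5},
])

```text
time: 16.35
eef_pos: [0.5427, -0.0943, 0.1632]
orientation: [[-0.002, 1.0, -0.006], [1.0, 0.002, 0.001], [0.001, -0.006, -1.0]]
force: [0.1, -0.0, -1.3]
grip_width: 0.193
```

```bash
python3 - <<'E'
from h import *
o=observe();print(o['eef_pos'],o['force'],o['grip_width'],o['time'],o['orientation'][:2])
s=snap('side','side17');d=snap('scene','scene17')
cv2.imwrite('pics/c19.png',cv2.resize(s['image'][130:250,230:370],(700,600),interpolation=3))
cv2.imwrite('pics/c20.png',cv2.resize(d['image'][150:280,190:330],(646,600),interpolation=3))
E
```

```text
[ 0.54271983 -0.09432942  0.16321379] [ 0.12443708 -0.0480126  -1.25941828] 0.19312712075754285 16.35 [[-1.68660395e-03  9.99980076e-01 -6.08303151e-03]
 [ 9.99998409e-01  1.69010942e-03  5.71176136e-04]]
```

View pics/c19.png

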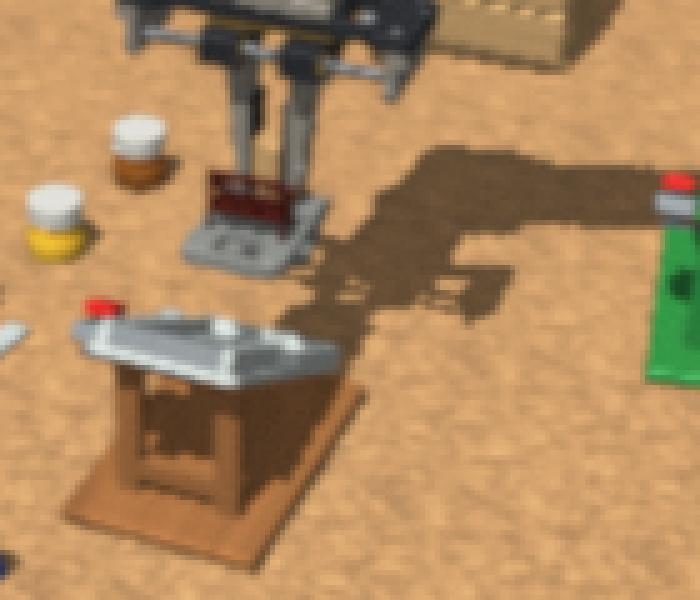

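View pics/c20.png

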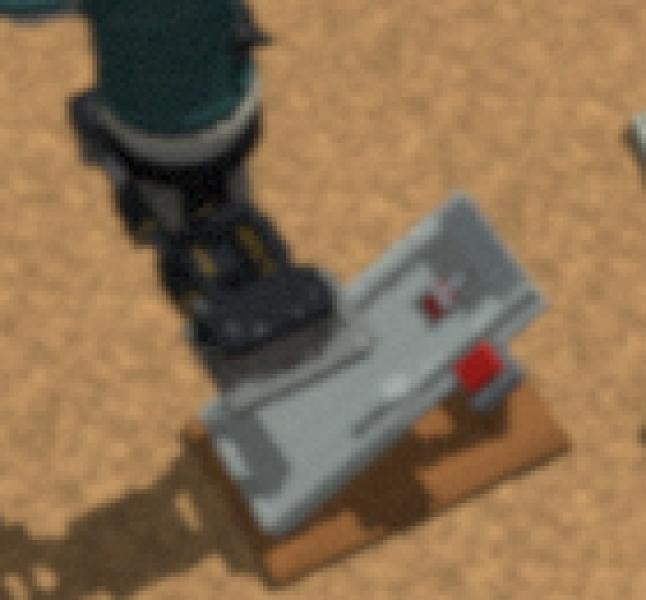

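>>> arm_command([
  {"linear":[0,0.1,1],"roll":0,"hand":0.5},
  {"linear":[0,0.1,3],"roll":0,"hand":0.5},
  {"linear":[0,0.1,4.8],"roll":0,"hand":0.5},
  {"linear":[0,0.1,4.8],"roll":0,"hand":0.5},
])

```text
time: 16.85
eef_pos: [0.5445, -0.0959, 0.1162]
orientation: [[0.001, 1.0, -0.004], [1.0, -0.001, 0.0], [0.0, -0.004, -1.0]]
force: [-1.5, -0.6, -2.4]
grip_width: 0.193
```

```bash
python3 - <<'E'
from h import *
o=observe();print(o['eef_pos'],o['force'],o['grip_width'],o['time'],o['orientation'][:2])
s=snap('side','side18');d=snap('wrist','wrist18')
cv2.imwrite('pics/c19.png',cv2.resize(s['image'][140:230,230:335],(700,600),interpolation=3))
cv2.imwrite('pics/c20.png',d['image'][0:300])
E
```

```text
[ 0.54454283 -0.09593708  0.11619443] [-1.54580093 -0.64754589 -2.40632203] 0.19302706540431996 16.85 [[ 1.10002482e-03  9.99992546e-01 -3.70115276e-03]
 [ 9.99999371e-01 -1.09920663e-03  2.23090621e-04]]
```

View pics/c19.png

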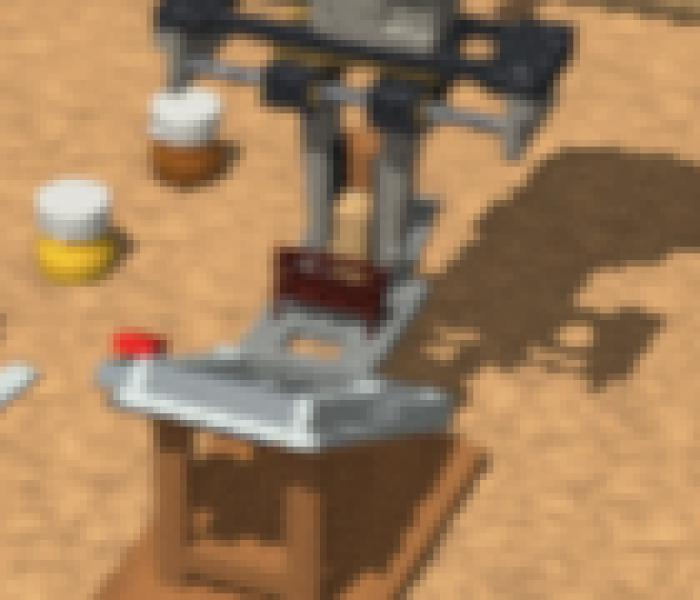

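View pics/c20.png

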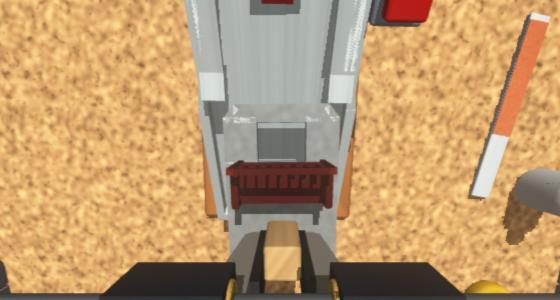

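```bash
python3 - <<'E'
from h import *
s=load('wrist18');W=pts(s)
r=np.array([.545,-.090,.0345]);R=Rrail(np.pi/2)
for u,v in[(245,115),(282,112),(320,115),(240,150),(325,150),(232,108),(335,108),(236,215),(330,222)]:print((u,v),W[v,u].round(4),((W[v,u]-r)@R*1000).round(1))
E
```

```text
(245, 115) [ 0.5258 -0.0226  0.0986] [90.4 19.2 21.9]
(282, 112) [ 0.5465 -0.021   0.0973] [91.2 -1.5 19.9]
(320, 115) [ 0.5678 -0.0227  0.0975] [ 89.8 -22.8  20.9]
(240, 150) [ 0.5223 -0.042   0.0981] [73.4 22.7 31.1]
(325, 150) [ 0.5711 -0.042   0.0986] [ 73.6 -26.1  31.5]
(232, 108) [ 0.5185 -0.0188  0.0975] [93.1 26.5 18.9]
(335, 108) [ 0.5797 -0.0174  0.0751] [ 83.2 -34.7  -1.1]
(236, 215) [ 0.5186 -0.0805  0.0986] [40.2 26.4 50.8]
(330, 222) [ 0.5754 -0.085   0.0987] [ 36.4 -30.4  53.1]
```

>>> arm_command([
  {"linear":[0,0,0],"roll":0,"hand":0.5},
  {"linear":[0.2,0,0.7],"roll":0,"hand":0.5},
  {"linear":[0.2,0,1.4],"roll":0,"hand":0.5},
  {"linear":[0.2,0,2.0],"roll":0,"hand":0.5},
  {"linear":[0.2,0,2.4],"roll":0,"hand":0.5},
], force=12)

```text
time: 17.45
eef_pos: [0.5463, -0.0957, 0.094]
orientation: [[0.002, 1.0, 0.001], [1.0, -0.002, -0.002], [-0.002, 0.001, -1.0]]
force: [-0.3, -6.4, 3.1]
grip_width: 0.197
```

```bash
python3 - <<'E'
from h import *
o=observe();print(o['eef_pos'],o['force'],o['grip_width'],o['time'],o['orientation'][:2])
s=snap('side','side18');d=snap('wrist','wrist18')
cv2.imwrite('pics/c19.png',cv2.resize(s['image'][140:230,230:335],(700,600),interpolation=3))
cv2.imwrite('pics/c20.png',d['image'][0:300])
E
```

```text
[ 0.54632314 -0.09569087  0.09402763] [-0.30251313 -6.40348935  3.11805559] 0.19653759567932214 17.45 [[ 0.00154808  0.99999822  0.00108207]
 [ 0.99999615 -0.00154558 -0.00230516]]
```

View pics/c19.png

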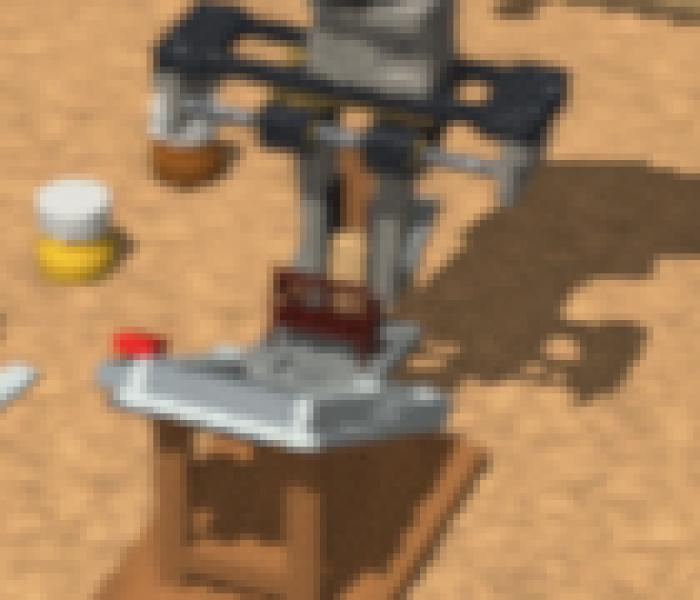

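View pics/c20.png

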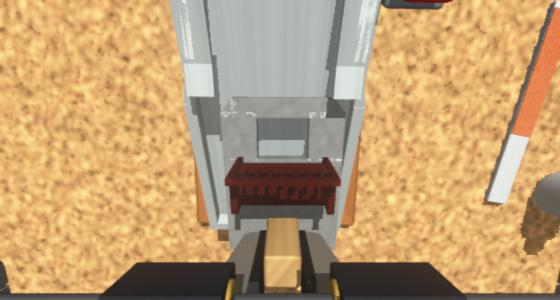

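>>> arm_command([
  {"linear":[-0.2,-0.1,0.6],"roll":0,"hand":0.5},
  {"linear":[-0.3,-0.1,1.2],"roll":0,"hand":0.5},
  {"linear":[-0.3,-0.1,1.8],"roll":0,"hand":0.5},
  {"linear":[-0.3,-0.1,2.2],"roll":0,"hand":0.5},
  {"linear":[-0.3,-0.1,2.2],"roll":0,"hand":0.5},
], force=8)

```text
time: 18.05
eef_pos: [0.5445, -0.0961, 0.0711]
orientation: [[-0.0, 1.0, -0.001], [1.0, 0.0, 0.0], [0.0, -0.001, -1.0]]
force: [-0.3, -1.7, -1.2]
grip_width: 0.193
```

```bash
python3 - <<'E'
from h import *
o=observe();print(o['eef_pos'],o['force'],o['grip_width'],o['time'],o['orientation'][:2])
s=snap('side','side18');d=snap('wrist','wrist18')
cv2.imwrite('pics/c19.png',cv2.resize(s['image'][140:230,230:335],(700,600),interpolation=3))
cv2.imwrite('pics/c20.png',d['image'][0:300])
E
```

```text
[ 0.54446939 -0.09611884  0.07110798] [-0.2721771  -1.71407636 -1.21055351] 0.19343327546552122 18.05 [[-1.02669019e-04  9.99998906e-01 -1.47571741e-03]
 [ 9.99999899e-01  1.03313104e-04  4.36385865e-04]]
```

View pics/c19.png

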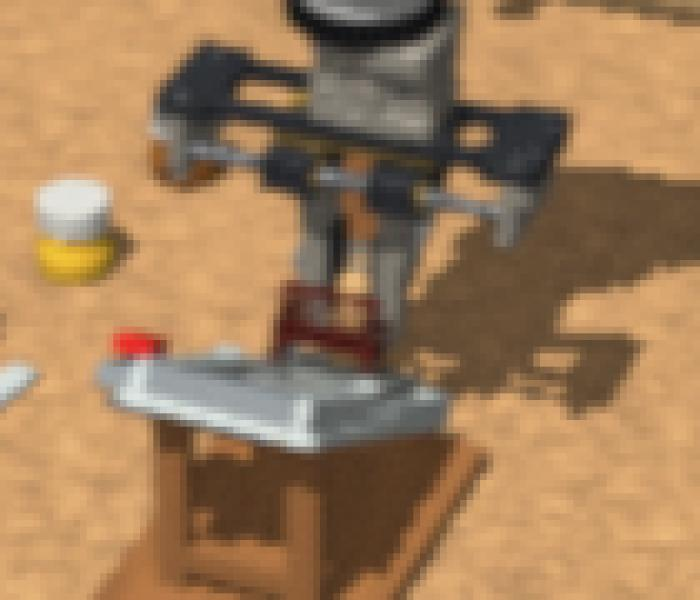

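View pics/c20.png

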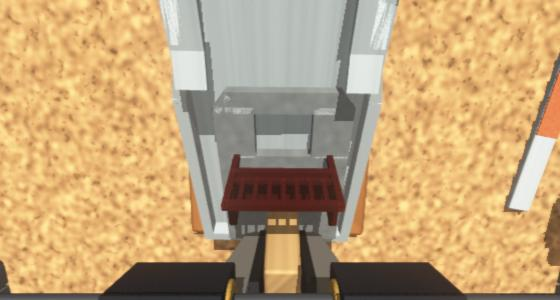

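>>> arm_command([
  {"linear":[0,0,0.4],"roll":0,"hand":0.5},
  {"linear":[0,0,0.7],"roll":0,"hand":0.5},
  {"linear":[0,0,0.9],"roll":0,"hand":0.5},
  {"linear":[0,0,0.9],"roll":0,"hand":0.5},
])

```text
time: 18.55
eef_pos: [0.5451, -0.0964, 0.063]
orientation: [[-0.0, 1.0, 0.0], [1.0, 0.0, 0.0], [0.0, 0.0, -1.0]]
force: [-0.1, 0.7, -1.0]
grip_width: 0.197
```

```bash
python3 - <<'E'
from h import *
o=observe();print(o['eef_pos'],o['force'],o['grip_width'],o['time'],o['orientation'][:2])
s=snap('side','side18');d=snap('wrist','wrist18')
cv2.imwrite('pics/c19.png',cv2.resize(s['image'][140:230,230:335],(700,600),interpolation=3))
cv2.imwrite('pics/c20.png',d['image'][0:300])
W=pts(d);r=np.array([.545,-.090,.0345]);R=Rrail(np.pi/2);q=(W-r)@R*1000
for u,v in[(240,95),(282,100),(325,95),(230,130),(330,130),(235,150),(335,150),(225,215),(342,215)]:print((u,v),q[v,u].round(1))
E
```

```text
[ 0.54506524 -0.09638118  0.06302307] [-0.14901492  0.73608416 -1.04563153] 0.19702469470935452 18.55 [[-2.11564261e-04  9.99999976e-01  6.20589544e-05]
 [ 9.99999975e-01  2.11559993e-04  6.87762119e-05]]
(240, 95) [88.8 16.8  7.5]
(282, 100) [86.7 -1.   7.7]
(325, 95) [ 88.8 -19.3   7.6]
(230, 130) [72.1 23.   7.4]
(330, 130) [ 72.3 -23.1   7.8]
(235, 150) [60.8 22.   6.8]
(335, 150) [ 62.  -26.5   8.6]
(225, 215) [59.3 21.3 49.9]
(342, 215) [ 59.  -24.5  49.7]
```

View pics/c20.png

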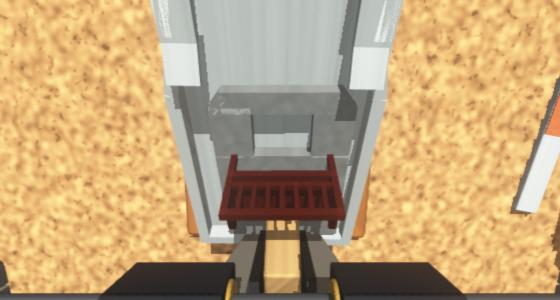

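View pics/c19.png

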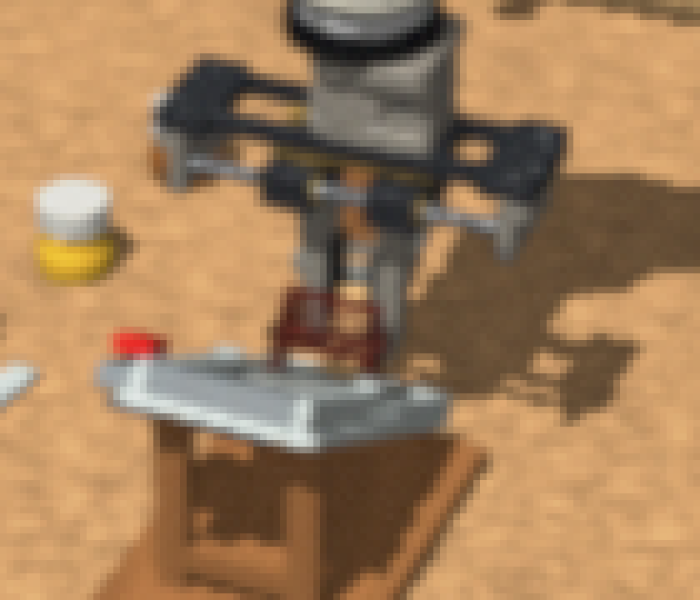

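>>> arm_command([
  {"linear":[0,0,0],"roll":0,"hand":0.5},
  {"linear":[0,0,0],"roll":0,"hand":0.5},
  {"linear":[0.87,0,-0.5],"roll":0,"hand":0.5},
  {"linear":[1.73,0,-1.0],"roll":0,"hand":0.5},
  {"linear":[2.6,0,-1.5],"roll":0,"hand":0.5},
], force=35)

```text
time: 19.15
eef_pos: [0.5449, -0.0697, 0.0785]
orientation: [[-0.0, 1.0, -0.0], [1.0, 0.0, -0.0], [-0.0, -0.0, -1.0]]
force: [0.4, -0.9, -1.4]
grip_width: 0.195
```

>>> arm_command([
  {"linear":[0.43,0,-0.25],"roll":0,"hand":0.5},
  {"linear":[0.87,0,-0.5],"roll":0,"hand":0.5},
  {"linear":[0.87,0,-0.5],"roll":0,"hand":0.5},
])

```text
time: 19.45
eef_pos: [0.5453, -0.0608, 0.0836]
orientation: [[-0.001, 1.0, 0.001], [1.0, 0.001, 0.0], [0.0, 0.001, -1.0]]
force: [-0.4, 0.5, -0.9]
grip_width: 0.19
```

```bash
python3 - <<'E'
from h import *
o=observe();print(o['eef_pos'],o['force'],o['grip_width'],o['time'],o['orientation'][:2])
d=snap('wrist','wrist19')
cv2.imwrite('pics/c20.png',d['image'][0:300])
E
```

```text
[ 0.54533306 -0.06084482  0.08358584] [-0.43518089  0.52550658 -0.88926421] 0.19023558671231205 19.45 [[-1.12895394e-03  9.99999014e-01  8.35477304e-04]
 [ 9.99999283e-01  1.12862032e-03  3.99690237e-04]]
```

View pics/c20.png

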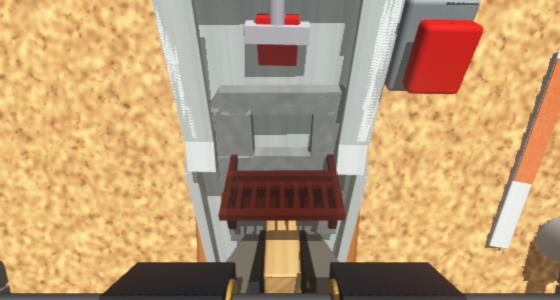

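>>> arm_command([
  {"linear":[0.43,0,-0.25],"roll":0,"hand":0.5},
  {"linear":[0.87,0,-0.5],"roll":0,"hand":0.5},
  {"linear":[1.3,0,-0.75],"roll":0,"hand":0.5},
  {"linear":[1.73,0,-1.0],"roll":0,"hand":0.5},
  {"linear":[1.73,0,-1.0],"roll":0,"hand":0.5},
])

```text
time: 20.0
eef_pos: [0.5451, -0.0441, 0.0934]
orientation: [[-0.001, 1.0, 0.0], [1.0, 0.001, -0.0], [-0.0, 0.0, -1.0]]
force: [-0.6, -1.5, -0.4]
grip_width: 0.194
```

>>> arm_command([
  {"linear":[0.43,0,-0.25],"roll":0,"hand":0.5},
  {"linear":[0.87,0,-0.5],"roll":0,"hand":0.5},
  {"linear":[1.2,0,-0.7],"roll":0,"hand":0.5},
  {"linear":[1.2,0,-0.7],"roll":0,"hand":0.5},
])

```text
time: 20.4
eef_pos: [0.5442, -0.04, 0.0995]
orientation: [[0.005, 1.0, -0.001], [1.0, -0.005, -0.008], [-0.008, -0.001, -1.0]]
force: [0.2, -18.5, -5.7]
grip_width: 0.195
```

```bash
python3 - <<'E'
from h import *
o=observe();print(o['eef_pos'],o['force'],o['grip_width'],o['time'],o['orientation'][:2])
d=snap('wrist','wrist20')
cv2.imwrite('pics/c20.png',d['image'][0:300])
E
```

```text
[ 0.54421528 -0.03998031  0.09953711] [  0.2204923  -18.49278745  -5.72160951] 0.1947171232230839 20.4 [[ 4.74544037e-03  9.99988264e-01 -9.75802177e-04]
 [ 9.99954082e-01 -4.75339793e-03 -8.32103231e-03]]
```

View pics/c20.png

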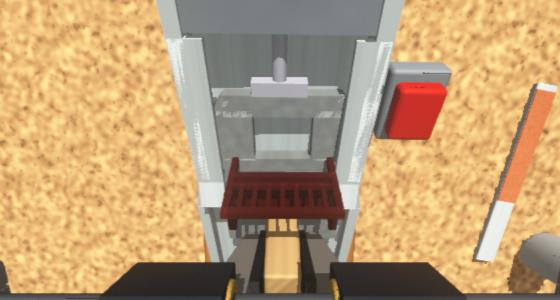

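>>> arm_command([
  {"linear":[0,0,0.3],"roll":0,"hand":0.5},
  {"linear":[0,0,0.5],"roll":0,"hand":0.5},
  {"linear":[0,0,0.5],"roll":0,"hand":0.5},
], force=45)

```text
time: 20.75
eef_pos: [0.5448, -0.0392, 0.0956]
orientation: [[0.005, 1.0, 0.0], [1.0, -0.005, -0.007], [-0.007, 0.0, -1.0]]
force: [-2.9, -16.8, 2.8]
grip_width: 0.196
```

```bash
python3 - <<'E'
from h import *
o=observe();print(o['eef_pos'],o['force'],o['grip_width'],o['time'],o['orientation'][:2])
d=snap('wrist','wrist21');s=snap('scene','scene21');e=snap('side','side21')
cv2.imwrite('pics/c20.png',cv2.resize(d['image'][20:280,150:470],(738,600),interpolation=3))
cv2.imwrite('pics/c21.png',cv2.resize(e['image'][140:230,230:335],(700,600),interpolation=3))
W=pts(d);r=np.array([.545,-.090,.0345]);R=Rrail(np.pi/2);q=(W-r)@R*1000
for u,v in[(240,105),(240,95),(325,100),(230,130),(330,130),(235,160),(325,165)]:print((u,v),q[v,u].round(1))
print(((o['eef_pos']-r)@R*1000).round(1))
E
```

```text
[ 0.54479462 -0.03923791  0.09562595] [ -2.87067823 -16.77291793   2.8176873 ] 0.1957955473262479 20.75 [[ 5.12310772e-03  9.99986867e-01  1.41906491e-04]
 [ 9.99965177e-01 -5.12206163e-03 -6.58855669e-03]]
(240, 105) [150.3  17.    7.1]
(240, 95) [153.6  16.9   4.5]
(325, 100) [152.2 -19.6   6.8]
(230, 130) [138.3  22.8   7.2]
(330, 130) [138.5 -23.    8.2]
(235, 160) [122.9  22.    9.2]
(325, 165) [118.6 -22.6   7.8]
[74.5  0.2 27.6]
```

View pics/c20.png

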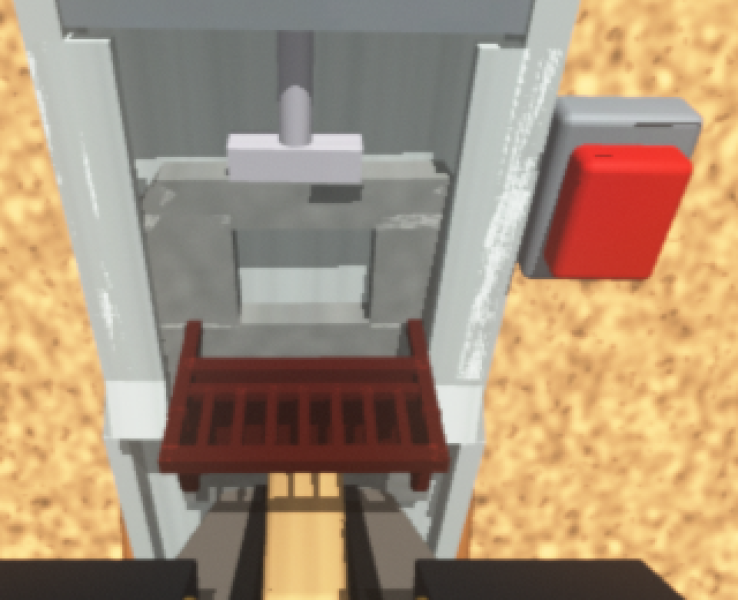

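View pics/c21.png

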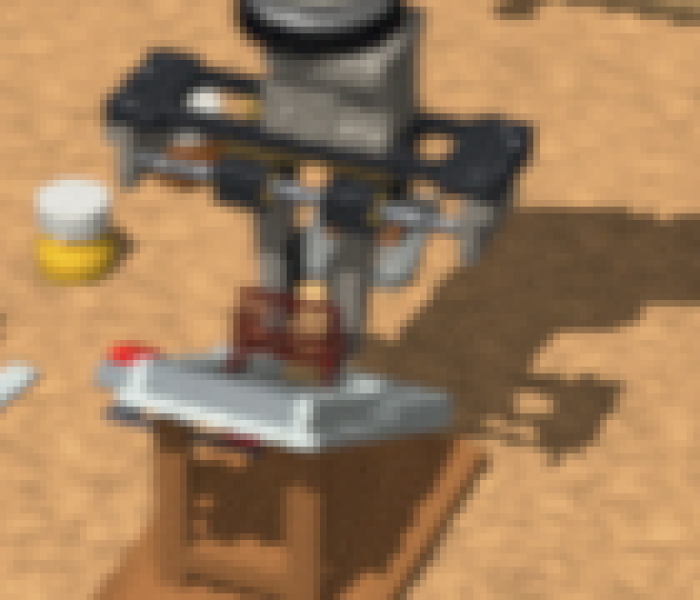

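>>> arm_command([
  {"linear":[0.35,0,-0.2],"roll":0,"hand":0.5},
  {"linear":[0.7,0,-0.4],"roll":0,"hand":0.5},
  {"linear":[1.05,0,-0.55],"roll":0,"hand":0.5},
  {"linear":[1.05,0,-0.55],"roll":0,"hand":0.5},
], force=55)

```text
time: 21.3
eef_pos: [0.5449, -0.0281, 0.1017]
orientation: [[0.005, 1.0, 0.0], [1.0, -0.005, -0.006], [-0.006, 0.0, -1.0]]
force: [-4.5, -16.1, 6.6]
grip_width: 0.193
```

```bash
cat > chk.py <<'E'
import sys
from h import *
t=sys.argv[1]
o=observe();print(o['eef_pos'],o['force'],o['grip_width'],o['time'])
d=snap('wrist','w'+t);e=snap('side','s'+t)
cv2.imwrite(f'pics/w{t}c.png',cv2.resize(d['image'][20:280,150:470],(738,600),interpolation=3))
cv2.imwrite(f'pics/s{t}c.png',cv2.resize(e['image'][140:230,230:335],(700,600),interpolation=3))
r=np.array([.545,-.090,.0345]);R=Rrail(np.pi/2);print(((o['eef_pos']-r)@R*1000).round(1))
E
python3 chk.py 22
```

```text
[ 0.54493227 -0.0281342   0.10168881] [ -4.46460051 -16.09690032   6.61100841] 0.19314565365647923 21.3
[87.2  0.1 27.3]
```

View pics/w22c.png

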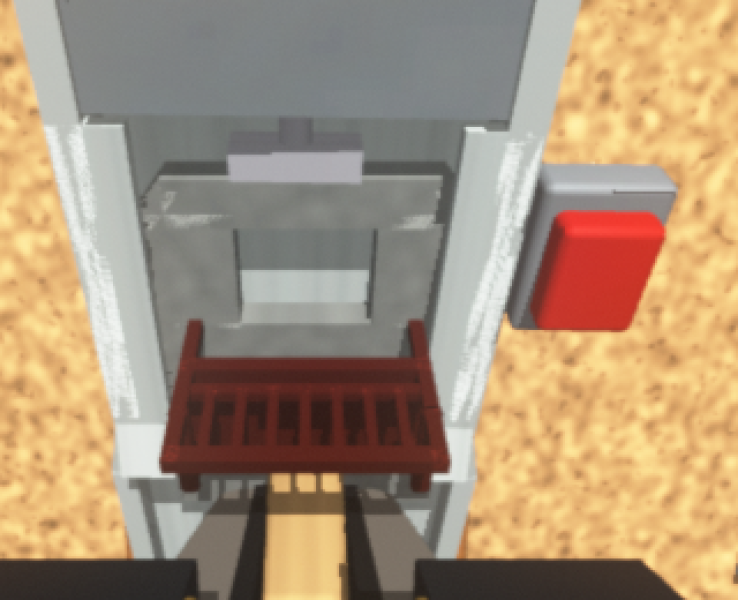

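>>> arm_command([
  {"linear":[0.25,0,-0.15],"roll":0,"hand":0.5},
  {"linear":[0.5,0,-0.3],"roll":0,"hand":0.5},
  {"linear":[0.7,0,-0.4],"roll":0,"hand":0.5},
  {"linear":[0.7,0,-0.4],"roll":0,"hand":0.5},
])

```text
time: 21.8
eef_pos: [0.5446, -0.0247, 0.1045]
orientation: [[0.007, 1.0, -0.0], [1.0, -0.007, -0.01], [-0.01, -0.0, -1.0]]
force: [0.5, -23.3, -3.4]
grip_width: 0.189
```

```bash
python3 chk.py 23
```

```text
[ 0.54464594 -0.02474165  0.10447133] [  0.51090454 -23.27403963  -3.41555224] 0.18907440073150902 21.8
[91.5  0.4 28. ]
```

View pics/w23c.png

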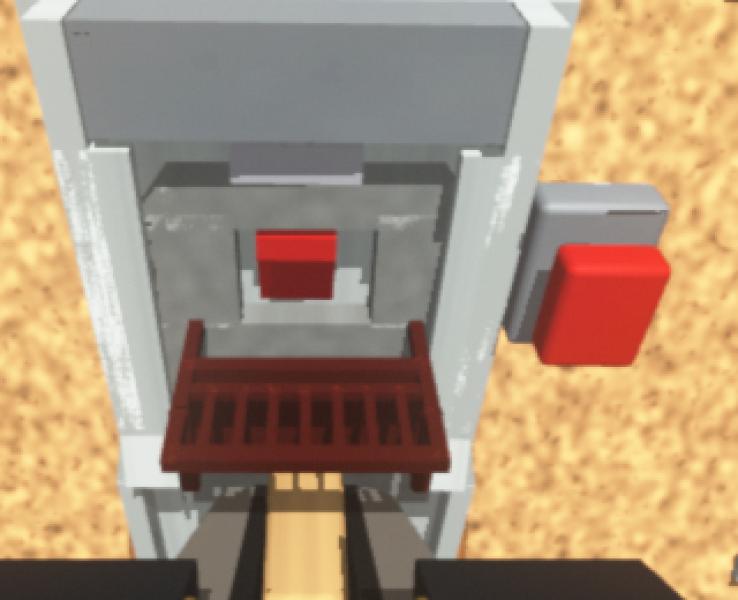

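View pics/s23c.png

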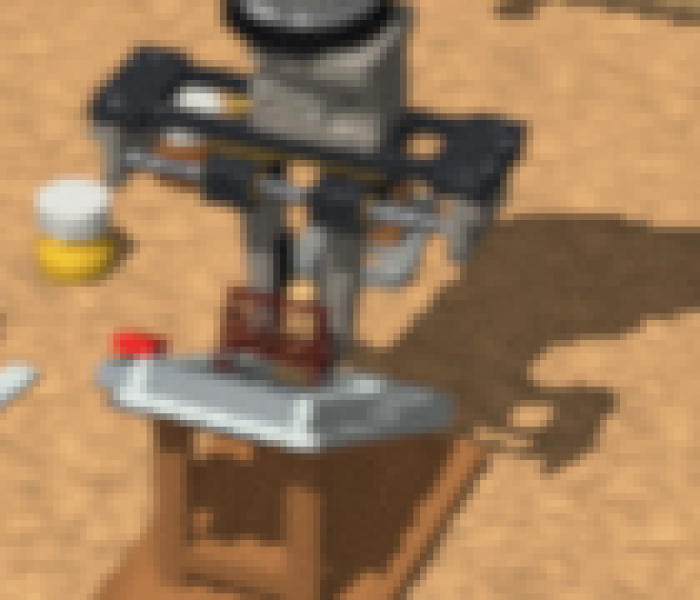

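>>> arm_command([
  {"linear":[-0.5,0,0.1],"roll":0,"hand":0.5},
  {"linear":[-0.9,0,0.2],"roll":0,"hand":0.5},
  {"linear":[-0.9,0,0.2],"roll":0,"hand":0.5},
], force=10)

```text
time: 22.2
eef_pos: [0.545, -0.0252, 0.1028]
orientation: [[0.001, 1.0, 0.0], [1.0, -0.001, -0.001], [-0.001, 0.0, -1.0]]
force: [-1.5, -7.0, 2.7]
grip_width: 0.2
```

```bash
python3 chk.py 24
```

```text
[ 0.54502074 -0.02519102  0.10283847] [-1.53094098 -6.97808736  2.67845838] 0.20025009801930999 22.2
[90.3 -0.  26.8]
```

View pics/w24c.png

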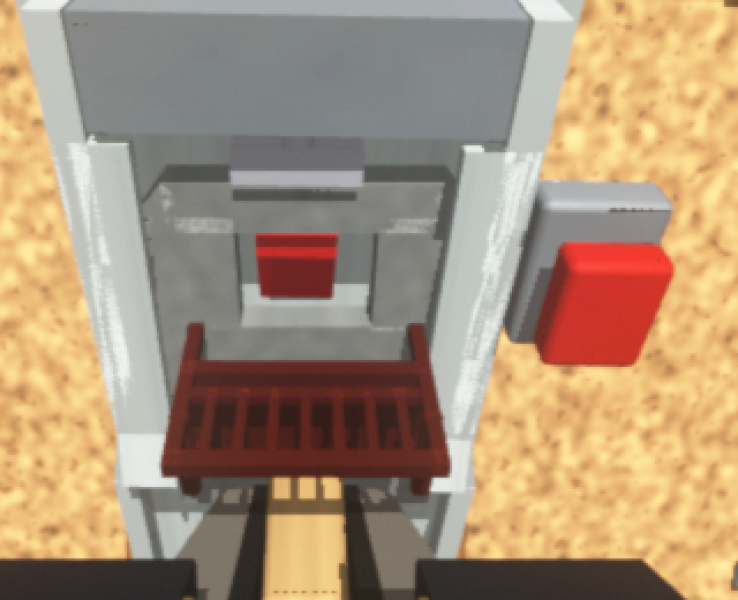

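>>> arm_command([
  {"linear":[-0.2,0,0],"roll":0,"hand":0.5},
  {"linear":[-0.25,0,0],"roll":0,"hand":3.5},
  {"linear":[-0.25,0,0],"roll":0,"hand":3.5},
  {"linear":[-0.25,0,0],"roll":0,"hand":3.5},
  {"linear":[-0.25,0,0],"roll":0,"hand":3.5},
])

```text
time: 22.8
eef_pos: [0.5451, -0.0259, 0.1026]
orientation: [[-0.001, 1.0, 0.0], [1.0, 0.001, 0.0], [0.0, 0.0, -1.0]]
force: [0.0, -0.3, 0.2]
grip_width: 0.376
```

>>> arm_command([
  {"linear":[-0.2,0,-1],"roll":0,"hand":3.5},
  {"linear":[-0.4,0,-3],"roll":0,"hand":3.5},
  {"linear":[-0.4,0,-7],"roll":0,"hand":3.5},
  {"linear":[-0.4,0,-12],"roll":0,"hand":3.5},
  {"linear":[-3,0,-16],"roll":0,"hand":3.5},
])

```text
time: 23.3
eef_pos: [0.5456, -0.0533, 0.2659]
orientation: [[-0.006, 1.0, 0.002], [1.0, 0.006, 0.002], [0.002, 0.002, -1.0]]
force: [0.1, -0.5, -0.5]
grip_width: 0.379
```

>>> arm_command([
  {"linear":[-4,0,-2],"roll":0,"hand":3.5},
  {"linear":[-8,0,-3],"roll":0,"hand":3.5},
  {"linear":[-9,0,-3],"roll":0,"hand":3.5},
  {"linear":[-9,0,-3],"roll":0,"hand":3.5},
])

```text
time: 23.7
eef_pos: [0.5446, -0.1485, 0.2932]
orientation: [[0.004, 1.0, 0.001], [1.0, -0.004, -0.0], [-0.0, 0.001, -1.0]]
force: [1.0, 0.8, 0.1]
grip_width: 0.382
```

```bash
python3 - <<'E'
from h import *
o=observe();print(o['eef_pos'],o['force'],o['grip_width'],o['time'])
d=snap('wrist','w25');s=snap('scene','sc25');e=snap('side','s25')
cv2.imwrite('pics/w25c.png',cv2.resize(d['image'][0:220,200:400],(545,600),interpolation=3))
cv2.imwrite('pics/sc25c.png',cv2.resize(s['image'][150:350,130:410],(798,570),interpolation=3))
r=np.array([.545,-.090,.0345]);p=np.pi/2
overlay(d,r,p,(200,0,380,200),3,'pics/o25.png')
E
```

```text
[ 0.54458379 -0.14846835  0.29319312] [0.97559385 0.76554739 0.06447069] 0.3815501985549553 23.7
```

View pics/o25.png

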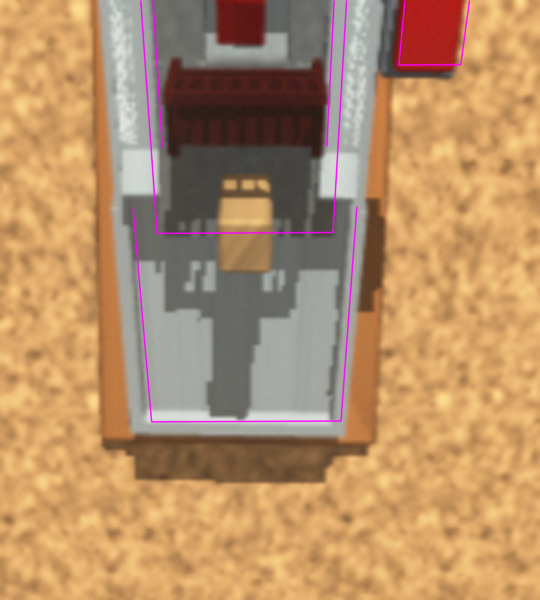

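View pics/sc25c.png

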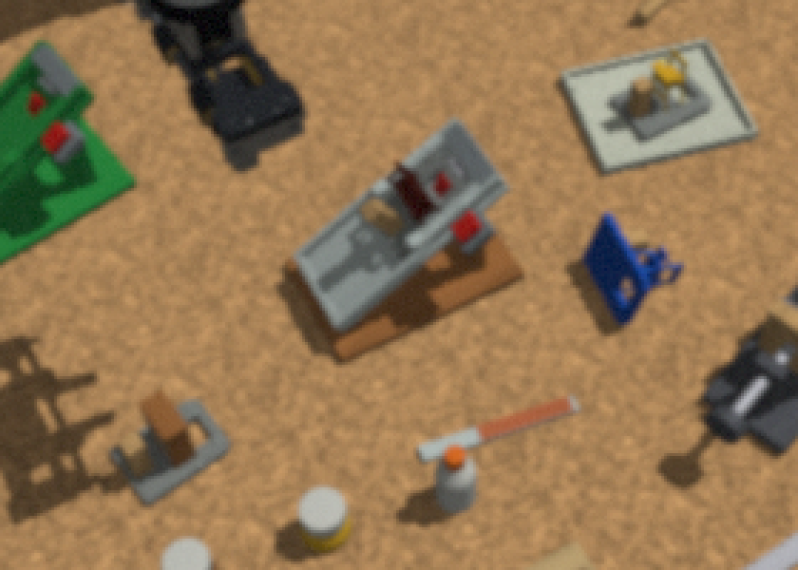

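View pics/s25.png

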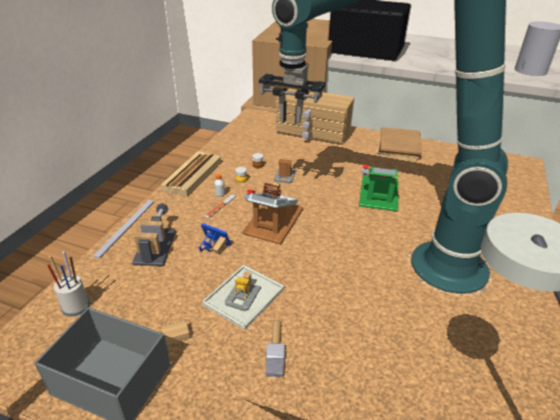

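```bash
python3 -c "
from workcell import job_done
print(job_done())"
```

```text
the job is handed in; nothing more can be done
None
```

The job is done and handed in at about 24 s on the robot's clock, out of the 69 s allowed.

- **Highchair:** I pressed the red catch button and the ejector drove the plate out; it slid to the end stop. I gripped its post, lifted it out square to the rail and let it settle flat in the white tray. I lowered it to contact there and released it.
- **Settee:** I picked it up and laid its plate flush in the open lower end of the rail, nose up the slope. Then I pushed it up the rail until the catch clicked, released it and backed away.
- **Slip on the way up:** The settee plate stuck at about 19 N along the rail and slipped roughly 5 mm in the grip, because I was also pulling it upward. Lowering the hand by about 5 mm cleared it. The last push read about 23 N against the stop.

**Last checks:** The final pictures show these results:
- The red catch tooth stands up in the settee plate's window, and after I let go the plate lies about where the home position should be. Shadow on the plate's tail edge kept me from measuring this to the millimetre.
- The highchair stands flat inside the tray.
- The cabinet's plate and the other loose things look unmoved by eye; I did not measure them again.
- The gripper is clear of everything.

The only failed call was my first move, refused for a missing "roll" key; nothing moved.

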